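# Take the pile of bench blocks apart

## Task

The soldering block, the rubber block, the dapping block and the wax lump have been left in one pile. Take the pile apart and put each piece, lying the way up it is now, in its own place: the wax lump in the smallest tray, the dapping block standing in the middle of the flat steel bench block, the black rubber block in the mid-sized square tray, and the soldering block lengthwise in the large oblong tray, each lying flat inside its tray. Let no block topple or turn over, and leave the bead jar and the pliers where they are.

Things in the scene. Friction and masses are not known exactly. Their poses are not given: they have to be found in the camera images.
- wax_lump_center (a point): centre of the wax lump, a yellow-brown lump with rounded edges, 28 (x) x 34 (y) x 16 mm (z), loose, top of the pile, resting on the dapping block; half-way up
- dapping_block_center (a point): centre of the dapping block, a heavy (about 0.5 kg) steel cube 45 x 45 x 45 mm with round hollows in its top, loose, resting on the rubber block; half-way up
- rubber_block_center (a point): centre of the black rubber block, 60 (x) x 60 (y) x 22 mm (z), loose, resting on the soldering block; half-way up
- solder_block_center (a point): centre of the grey soldering block, 100 (x) x 68 (y) x 24 mm (z), loose, bottom of the pile, lying on the bench; half-way up. The pieces of the pile are turned a little against one another
- small_tray_floor (a point): centre of the inner floor of the smallest tray, fixed to the bench: low dark wooden tray with a cork floor, inside 48 (x) x 54 (y) mm, floor 3 mm above the bench, rim 6 mm wide that rises 4 mm above the floor; place for the wax lump
- square_tray_floor (a point): centre of the inner floor of the mid-sized square tray, fixed to the bench: inside 78 x 78 mm, floor and rim as for the smallest tray; place for the rubber block
- big_tray_floor (a point): centre of the inner floor of the large oblong tray, fixed to the bench: inside 118 (x) x 86 (y) mm, floor and rim as for the smallest tray; place for the soldering block, its long x side along the tray's x
- bench_block_top (a point): centre of the top face of the steel bench block, a plain flat steel slab 75 x 75 x 18 mm lying fixed on the bench; place for the dapping block
- bead_jar_center (a point): centre (half-way up) of a closed glass jar of beads with a screw lid, 44 mm across, 52 mm tall, standing loose on the bench; a bystander, to be left alone
- pliers_center (a point): middle (half-way up) of a pair of blue-handled pliers 48 (x) x 157 (y) x 12 mm, lying loose on the bench; a bystander, to be left alone
Not all that is in view belongs to the job. What is shaped like the part that bears wax_lump_center but green, purple or turquoise is not meant.

How it is judged:
At the end, for the whole second after the job is handed in: Wax lump flat on the smallest tray's floor, rubber block on the square tray's, soldering block lengthwise on the large tray's (each within 15 mm of the centre, none on a rim); dapping block standing flat on the steel bench block within 14 mm of its middle (horizontal distance between wax_lump_center and small_tray_floor below 0.015 m and z of wax_lump_center in the frame of small_tray_floor below 0.0105 m and angle between wax_lump_center's own z axis and vertical below 0.15 rad and horizontal distance between dapping_block_center and bench_block_top below 0.014 m and z of dapping_block_center in the frame of bench_block_top below 0.025 m and angle between dapping_block_center's own z axis and vertical below 0.05 rad and horizontal distance between rubber_block_center and square_tray_floor below 0.015 m and z of rubber_block_center in the frame of square_tray_floor below 0.013 m and angle between rubber_block_center's own z axis and vertical below 0.04 rad and horizontal distance between solder_block_center and big_tray_floor below 0.015 m and z of solder_block_center in the frame of big_tray_floor below 0.014 m and angle between solder_block_center's own z axis and vertical below 0.03 rad and angle between the x axis of solder_block_center and the x axis of big_tray_floor, either way round below 0.25 rad); the robot touches nothing.
It fails at once if a block topples or is turned over (angle between wax_lump_center's own z axis and vertical above 0.9 rad or angle between any of dapping_block_center, rubber_block_center, solder_block_center's own z axis and vertical above 0.7 rad).
It fails at once if the bead jar or the pliers are moved by more than 30 mm, or the jar is tipped (distance of any of bead_jar_center, pliers_center from where it was at the start of the episode above 0.03 m or angle between bead_jar_center's own z axis and vertical above 0.5 rad).
It also fails if it takes over 109 s, if anything falls off the work surface, if the arm or the gripper's body presses on something with over 40 N, if the wrist force passes 120 N, or if a joint passes its speed limit or range.

## Robot

A 7-joint arm with a two-finger parallel gripper is mounted at the origin on a cart in front of the work surface, level with it; the furniture and walls round the work are solid. World frame = base frame: x ahead of the robot, y to its left, z up, the work surface at z = 0. Lengths are in m, angles in rad, forces in N, time in s.
With the tool pointing down it reaches from about 0.4 to 0.875 m from the base axis. Payload 6.5 kg.
Tool frame: the origin (TCP) lies at the very end of the fingers, on their centre line; the grasp point (between the pads) lies 19 mm behind it; z points along the fingers, x is the direction in which the jaws open and shut, and the axes are right-handed (so a half turn about z gives the same grasp; the last joint's range is limited). The gripper opens to 88 mm and grips with 3 to 60 N. Pads are 18 mm wide; open, the fingers measure 123 mm over their backs; the gripper's body (75 mm by 187 mm) begins 45 mm behind the grasp point.
Start: joints at [-1.351, 0.536, -0.004, 1.538, 0.003, 1.067, -0.071], TCP at [0.183, 0.624, 0.213] pointing down, gripper open.
Joint ranges: [-2.7, 2.7], [-0.37, 2.16], [-1.27, 1.26], [0.24, 2.4], [-1.31, 4.45], [0.19, 1.91], [-2.76, 2.76]. Speed limits (rad/s): [2.39, 2.39, 3.14, 3.14, 3.14, 3.14, 3.14].

## Interface

Orientations are given as a unit quaternion [w, x, y, z].
In Python, from station import r gives the robot as it stands.
- The arm moves only by the tool carry_out, never from a script. Its argument "steps" is a list that holds one entry, the list of rows, each a list of 7 numbers: the turn, a rotation vector about the world's x, y, z normalised to -1 to 1, where 1 is 360 degrees, then the shift along the world's x, y, z normalised to -1 to 1, where 1 is 0.08 m, then the opening, from -1 (shut) to 1 (fully open). A call has 1 to 5 rows; each row is the pose to reach, as a shift and turn from the pose measured when the call began, turning the shorter way round; what a row does not reach only later rows make up. A row lasts 1/12 s, in which the tool goes at most 41.7 mm and 7.16 degrees, less where a joint would pass 70% of its speed; a pose out of reach is approached as far as the arm can. A call with a number of a shift or a turn outside -1 to 1 is refused whole. A call with a gripper value outside its range is refused whole. The fingers move at their own pace and stop on an object; the grip force is fixed at half the most. Time passes only in rows, so rows that repeat a pose let the fingers close. It gives the time, the measured TCP pose, the force and the opening at its end, in the units of the state.
- r.read_state(): the state, without advancing time (a new reading comes with each control period).
- r.camera(name): name is "scene" or "side" or "wrist"; returns (picture, depth): 480x640x3 uint8, blue, green, red; 480x640 float32, m along the optical axis (not along the pixel's ray), 0 where there is no reading.
- r.calibration(name): a dict with "camera_matrix" (3x3 intrinsics, pixels), "camera_from_world" (4x4, takes a point from world to camera coordinates). Camera axes: x right, y down, z forward; pixel columns grow to the right and rows downward; lengths in m; the calibration is good to about 2 mm. A picture is of the moment at which its call begins: read the wrist's pose just before it. calibration takes no time and is no camera call; for the wrist camera it gives the pose at the moment of the call.
- r.job_done(): hands the job in, once; it reports no verdict.
Trained networks look in the newest picture that a camera, given by its name, has taken for a name from the list of things; names that differ only in an ending like _2 or _b are one class to them, and where a whole thing is asked for, a point or a joint stands for the part that bears it (a point fixed in the world has none). Each returns a list of dicts, best first, with "confidence" (0 to 1); they miss things now and then, are a little off and sometimes report something else, mostly with a low value. They report only what shows in the picture. A call takes as long as a camera call. They do not tell look-alikes from the thing itself.
- r.trace(camera, name): "region" (480x640 bool, what is visible of it) and "extent" ([left, top, right, bottom] in pixels, round what is visible of it).
The state is a dict: "time": time; "joint_positions": joint angles; "qvel": joint speeds; "tau": joint torques, N m; "eef_pos": TCP position; "tcp_rot": TCP orientation; "force": force on the tool from outside, world axes, zero at the start; "wrist_torque": the same for the moment, N m; "width": finger opening in m.
Only numpy, scipy, OpenCV 4.12 (cv2) and the standard library are available. Lean on these libraries where they do the work, as an engineer would, in place of code of your own. Each camera call takes 0.05 s, during which the arm holds its last target.

## Working session

There is one attempt and no reset: what is moved stays moved. The work goes in short steps, Python scripts to look and compute and a tool call to move; the robot and the scene stay as the last step left them, time stands still between calls to the robot, and variables do not carry over. Pictures are saved under pics/ and viewed, and the job is handed in when it is done.

Besides the shell and the picture viewer there is one more tool, called after ">>>" by a JSON object that holds its "op" and its "data", one argument or row to a line. carry_out: Moves the arm, as the interface text tells. Scaled input: -1 to 1 covers 0.08 m each way for a shift and 360 degrees each way for a turn. Its arguments: {"type":"object","properties":{"steps":{"type":"array","items":{"type":"array","items":{"type":"array","items":{"type":"number"}}}}},"required":["steps"]}

```bash
ls; mkdir -p pics
python3 - <<'E'
from station import r
import cv2
s=r.read_state(); print({k:(v if not hasattr(v,'round') else v) for k,v in s.items()})
for n in ["scene","side","wrist"]:
    p,d=r.camera(n); cv2.imwrite(f"pics/{n}0.png",p)
    c=r.calibration(n); print(n,c)
E
```

```text
pics
{'time': 0.0, 'joint_positions': array([-1.35118639,  0.53718804, -0.00440179,  1.53884039,  0.0026065 ,
        1.06730424, -0.07121976]), 'qvel': array([ 0.00062201,  0.00062158, -0.0002496 ,  0.00049393, -0.00027296,
       -0.00052526,  0.00112437]), 'tau': array([-3.54853873e-04, -5.70959330e+01,  9.90432724e-01, -2.51598001e+01,
       -5.62813226e-02,  1.78882299e-02,  1.59661040e-04]), 'eef_pos': array([0.18311728, 0.62299487, 0.21173806]), 'tcp_rot': array([ 5.78423617e-04,  8.00596974e-01,  5.99202581e-01, -6.46239268e-04]), 'force': array([ 0.1895691 , -0.17735226,  0.23209881]), 'wrist_torque': array([ 0.01128593,  0.00244554, -0.04288128]), 'width': 0.08813612099605227}
scene {'camera_matrix': array([[522.87373506,   0.        , 324.02162477],
       [  0.        , 522.87373506, 246.7959079 ],
       [  0.        ,   0.        ,   1.        ]]), 'camera_from_world': array([[-0.6710453 , -0.74140788, -0.00354339,  0.36920845],
       [-0.46745067,  0.42678771, -0.77417189,  0.2888725 ],
       [ 0.57548942, -0.51784805, -0.6329655 ,  0.73153388],
       [ 0.        ,
[... 233 characters left out ...]
_world': array([[-0.86742221, -0.49702082, -0.0234312 ,  0.44070231],
       [-0.17742314,  0.35295539, -0.91866399,  0.15054465],
       [ 0.4648653 , -0.7927123 , -0.39434434,  1.02307047],
       [ 0.        ,  0.        ,  0.        ,  1.        ]])}
wrist {'camera_matrix': array([[364.44520803,   0.        , 316.54837436],
       [  0.        , 364.44520803, 241.92731763],
       [  0.        ,   0.        ,   1.        ]]), 'camera_from_world': array([[ 0.28281664,  0.95917216, -0.00187519, -0.64848792],
       [ 0.9176448 , -0.27000203,  0.29159375, -0.0396823 ],
       [ 0.2791823 , -0.08418832, -0.95654042,  0.39046552],
       [ 0.        ,  0.        ,  0.        ,  1.        ]])}
```

View pics/scene0.png

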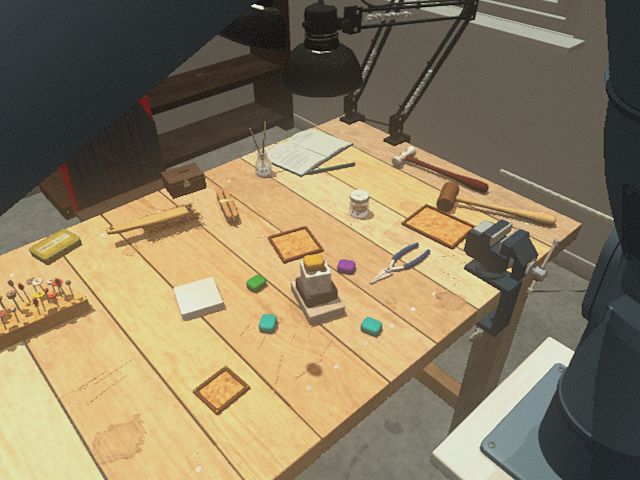

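View pics/side0.png

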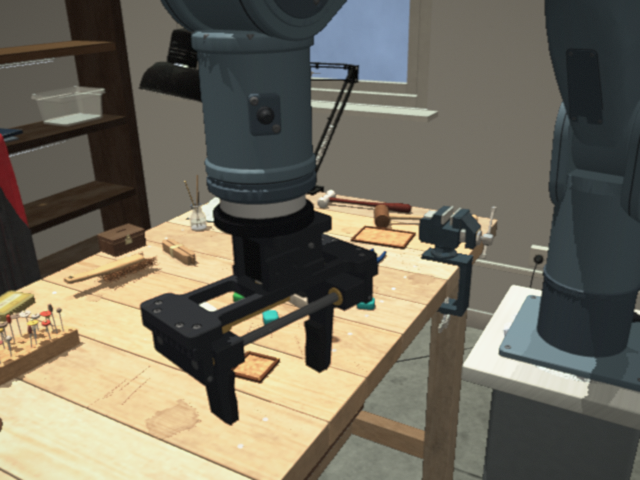

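View pics/wrist0.png

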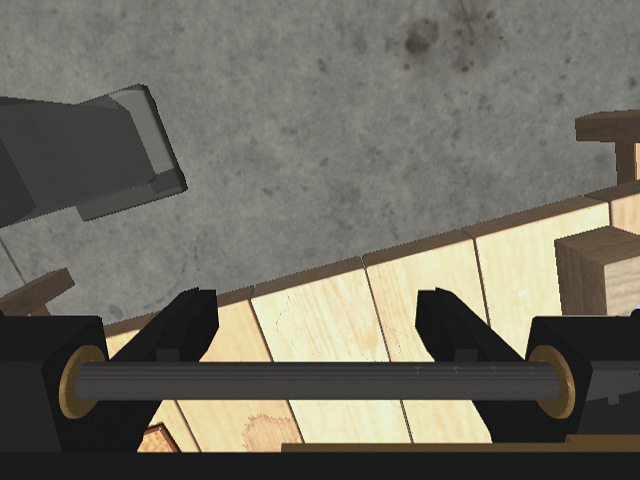

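```bash
cat > h.py <<'E'
from station import r
import numpy as np, cv2
def grab(n):
    c=r.calibration(n); p,d=r.camera(n)
    K=c["camera_matrix"];T=np.linalg.inv(c["camera_from_world"])
    v,u=np.mgrid[0:480,0:640]
    X=np.stack([(u-K[0,2])/K[0,0]*d,(v-K[1,2])/K[1,1]*d,d,np.ones_like(d)],-1)
    W=(X@T.T)[...,:3]; W[d==0]=np.nan
    return p,d,W
def ortho(n,p,z,x0,x1,y0,y1,res=0.001):
    # image warped onto plane z; rows: x decreasing, cols: y decreasing
    c=r.calibration(n)
    xs=np.arange(x1,x0,-res);ys=np.arange(y1,y0,-res)
    X,Y=np.meshgrid(xs,ys,indexing='ij')
    P=np.stack([X,Y,np.full_like(X,z),np.ones_like(X)],-1)@c["camera_from_world"].T
    q=P[...,:3]@c["camera_matrix"].T
    m=(q[...,:2]/q[...,2:]).astype(np.float32)
    return cv2.remap(p,m[...,0],m[...,1],cv2.INTER_LINEAR)
E
python3 - <<'E'
from h import *
p,d,W=grab("scene")
np.savez("s0.npz",p=p,W=W)
for u,v in [(222,390),(295,244),(437,226),(198,296),(315,262),(359,195),(402,262),(120,215),(500,240)]:
    print(u,v,W[v,u].round(3), np.nanmedian(W[v-2:v+3,u-2:u+3,2]).round(4))
for n in ["wax_lump_center","dapping_block_center","rubber_block_center","solder_block_center","small_tray_floor","square_tray_floor","big_tray_floor","bench_block_top","bead_jar_center","pliers_center"]:
    try:
        for t in r.trace("scene",n)[:4]:
            m=t["region"]; w=W[m]; print(n,round(t["confidence"],2),t["extent"],m.sum(),np.nanmin(w,0).round(3),np.nanmax(w,0).round(3))
    except Exception as e: print(n,e)
E
```

```text
222 390 [0.431 0.321 0.003] 0.003
295 244 [0.633 0.007 0.002] 0.0031
437 226 [ 0.473 -0.261  0.002] 0.0037
198 296 [0.62  0.245 0.019] 0.0174
315 262 [0.471 0.092 0.106] 0.1064
359 195 [ 0.623 -0.17   0.05 ] 0.0518
402 262 [ 0.446 -0.116  0.001] -0.0004
120 215 [0.979 0.23  0.001] 0.0002
500 240 [ 0.308 -0.223  0.081] 0.0925
wax_lump_center 0.85 [363.6, 317.6, 382.4, 337.0] 319 [ 0.344  0.043 -0.001] [0.382 0.075 0.019]
wax_lump_center 0.68 [338.3, 264.0, 357.8, 273.2] 230 [ 0.486 -0.035  0.002] [0.522 0.    0.019]
wax_lump_center 0.61 [301.3, 254.1, 329.4, 272.6] 308 [ 0.461 -0.012 -0.001] [0.589 0.108 0.109]
wax_lump_center 0.57 [246.4, 276.3, 267.8, 292.4] 242 [0.57  0.125 0.001] [0.6   0.159 0.02 ]
rubber_block_center 0.9 [294.3, 274.1, 340.3, 307.6] 520 [0.44  0.059 0.023] [0.514 0.121 0.049]
rubber_block_center 0.66 [370.2, 242.5, 432.4, 283.6] 549 [ 0.419 -0.176 -0.002] [ 0.466 -0.023  0.014]
solder_block_center 0.84 [291.1, 281.6, 343.2, 326.6] 796 [ 0.418  0.064 -0.004] [0.534 0.132 0.027]
small_tray_floor 0.67 [195.9, 368.4, 249.4, 410.9] 1412 [ 0.399  0.287 -0.001] [0.464 0.355 0.011]
square_tray_floor 0.66 [269.8, 225.0, 323.7, 260.8] 1270 [ 0.487 -0.046 -0.002] [0.686 0.098 0.108]
big_tray_floor 0.38 [301.8, 252.2, 327.6, 270.5] 312 [ 0.461  0.001 -0.001] [0.59  0.108 0.109]
bench_block_top 0.79 [174.1, 276.7, 223.9, 318.0] 1465 [ 0.578  0.198 -0.002] [0.687 0.289 0.022]
bench_block_top 0.24 [195.2, 368.7, 248.9, 417.5] 1493 [ 0.399  0.284 -0.001] [0.47  0.356 0.011]
bead_jar_center 0.66 [349.5, 190.2, 371.7, 218.8] 499 [ 0.6   -0.228 -0.004] [ 0.699 -0.148  0.056]
bead_jar_center 0.56 [303.8, 253.3, 329.0, 273.4] 269 [0.461 0.073 0.093] [0.495 0.108 0.109]
pliers_center 0.96 [368.9, 243.1, 434.2, 284.6] 605 [ 0.419 -0.181 -0.002] [ 0.473 -0.022  0.014]
```

Run:
```python
from h import *
f=np.load("s0.npz");p=f["p"];W=f["W"]
def tile(z,cx,cy,h=0.07):
    o=ortho("scene",p,z,cx-h,cx+h,cy-h,cy+h,0.0005)
    return o
T=[(0.007,.431,.321),(0.007,.633,.007),(0.007,.473,-.261),(0.018,.62,.245),(0.107,.47,.09),(0.091,.47,.09),(0.046,.47,.09),(0.024,.47,.09)]
im=[cv2.resize(tile(*t),(200,200)) if 0 else tile(*t)[::1,::1] for t in T]
im=[cv2.resize(i,(200,200)) if False else cv2.resize(i,(200,200),interpolation=cv2.INTER_AREA) for i in im]
cv2.imwrite("pics/tiles.png",np.vstack([np.hstack(im[:4]),np.hstack(im[4:])]))
def rect(name,m):
    q=W[m][:,:2]
    (c,s,a)=cv2.minAreaRect((q*1000).astype(np.float32)); print(name,m.sum(),np.round(c,1),np.round(s,1),round(a,1), (np.median(W[m],0)*1000).round(1))
x,y,z=W[...,0],W[...,1],W[...,2]
near=(abs(x-.47)<.08)&(abs(y-.09)<.08)
rect("wax",near&(z>.100)); 
rect("dap",near&(abs(z-.091)<.003))
rect("rub",near&(abs(z-.046)<.003))
rect("sold",near&(abs(z-.024)<.002))
rect("bench",(abs(x-.63)<.08)&(abs(y-.245)<.08)&(abs(z-.018)<.003))
for n,cx,cy,h in [("small",.431,.321,.06),("sq",.633,.007,.08),("big",.473,-.261,.1)]:
    b=(abs(x-cx)<h)&(abs(y-cy)<h)
    rect(n,b&(z>.0055)&(z<.009))
rect("jar",(abs(x-.62)<.05)&(abs(y+.17)<.05)&(z>.045))
```

```text
wax 237 [478.7  88.6] [34.3 29.5] 64.6 [475.5  91.2 106.4]
dap 254 [474.8  87.8] [45.4 47.5] 63.5 [463.7  94.8  91.1]
rub 236 [476.3  84.5] [62.1 60. ] 69.9 [459.  101.8  46. ]
sold 446 [474.7  84.9] [67.8 98.9] 70.3 [442.3 100.5  24. ]
bench 1213 [624.8 243.1] [75.1 78.7] 71.2 [622.5 244.4  17.7]
small 483 [432.2 321.2] [62.  66.3] 5.4 [430.7 322.6   7. ]
sq 313 [631.6   7. ] [90.4 93.9] 72.1 [629.3   8.8   7. ]
big 397 [ 469.  -240.7] [131.8 166.2] 5.2 [ 469.2 -260.1    7.1]
jar 211 [ 623.3 -170.7] [42.3 42.9] 74.3 [ 619.9 -168.7   51.3]
```

View pics/tiles.png

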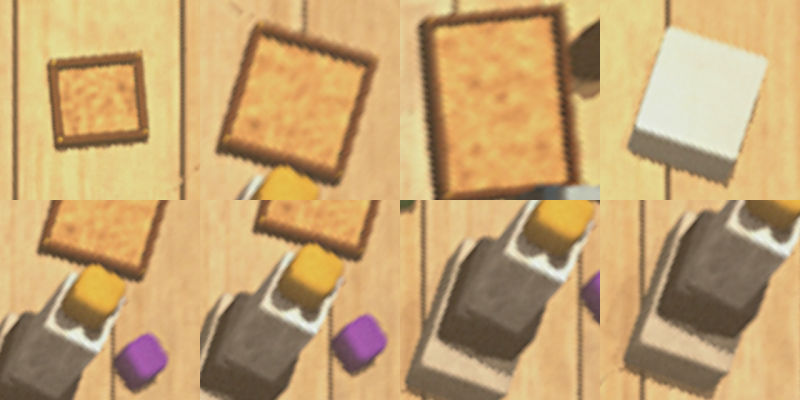

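Run:
```python
from h import *
f=np.load("s0.npz");p=f["p"];W=f["W"]
x,y,z=W[...,0],W[...,1],W[...,2]
H=np.zeros((80,110))
m=(x>.2)&(x<.98)&(y>-.55)&(y<.5)&(z>.012)&(z<.6)
for a,b,c in zip(x[m],y[m],z[m]):
    i=int((a-.2)*100);j=int((b+.55)*100); H[i,j]=max(H[i,j],c*100)
for i in range(60,-1,-2):
    print("%.2f"%(.2+i/100)," ".join("%2d"%max(H[i:i+2,j:j+2].max(),0) if H[i:i+2,j:j+2].max()>0 else " ." for j in range(104,-1,-2)))
print("y from .49 down step .02")
b=(abs(x-.47)<.09)&(y>-.34)&(y<-.18)&(z>.0055)&(z<.009)
# rim pixels 
u=np.argwhere(b); 
hsv=cv2.cvtColor(p,cv2.COLOR_BGR2HSV)
for n,c,h in [("big",(.473,-.261),.07),("floor",0,0)][:1]:
    k=b&(y<-.2)
    q=(W[k][:,:2]*1000); print(q.min(0),q.max(0))
    hull=cv2.convexHull(q.astype(np.float32))[:,0]; print(hull.round(0).tolist())
```

```text
0.80  8  8  7  2  .  .  .  .  .  .  .  .  .  .  .  .  .  .  .  1  1  .  2  2  2  .  .  .  .  .  . 29 32 32 40  .  .  . 29  .  .  .  .  .  .  .  .  .  8  8  .  1  .
0.78  8  8  8  7  5  .  .  .  .  .  .  .  .  .  .  .  .  .  .  .  .  2  2  2  .  .  .  .  .  .  . 30 32 40 40 41 40 37 38 38 38 39 37 35 37 36 37 36 36 36 35 35 31
0.76  8  3  7  7  6  3  .  .  .  .  .  .  .  .  .  .  .  .  .  .  .  .  2  2  .  .  .  .  .  .  . 31 32 40 41 41 40 37 38 38 38 39 38 37 37 37 37 37 36 36 36 36 35
0.74  3  7  7  8  8  3  .  .  .  .  .  .  .  .  .  .  .  .  .  .  .  .  .  .  .  .  .  .  .  .  . 30 32 37 40 40 40 37 37  .  .  .  .  .  .  .  .  .  .  .  .  .  .
0.72  .  .  2  6  3  3  .  .  .  .  .  .  .  .  .  .  .  .  .  .  .  .  .  .  .  .  .  .  .  .  . 29 31 32 32 33 32 32 31  .  .  .  .  .  .  .  .  2  2  .  .  .  .
0.70  .  .  .  .  .  .  .  .  .  .  .  .  .  .  .  .  .  .  .  .  .  .  .  .  .  .  .  .  .  .  . 26 30 31 32 32 32 31 29  .  .  .  .  .  3  2  2  3  3  .  .  .  .
0.68  .  .  .  .  .  .  .  .  .  .  .  .  .  .  .  .  .  .  .  .  .  .  .  .  .  .  .  .  .  .  .  .  . 28 29 29 29 
[... 3658 characters left out ...]
22  .  .  .  .  .  .  .  .  .  .  .  .  .  .  .  .  .  .  .  .  .  .  .  .  .  .  .  .  .  .  .  .  .  .  8  8  9 12  .  .  .  .  .  .  .  .  .  .  .  .  .  .  .
0.20  .  .  .  .  .  .  .  .  .  .  .  .  .  .  .  .  .  .  .  .  .  .  .  .  .  .  .  .  .  .  .  .  .  .  .  7 10 12  .  .  .  .  .  .  .  .  .  .  .  .  .  .  .
y from .49 down step .02
[ 401.55267364 -322.64799758] [ 539.60119082 -208.42177385]
[[540.0, -298.0], [538.0, -272.0], [537.0, -256.0], [532.0, -220.0], [530.0, -212.0], [513.0, -208.0], [409.0, -219.0], [404.0, -220.0], [402.0, -223.0], [402.0, -234.0], [405.0, -261.0], [412.0, -310.0], [413.0, -315.0], [416.0, -320.0], [486.0, -323.0], [536.0, -308.0], [539.0, -301.0]]
```

>>> {"op": "carry_out", "data": {
  "steps": [
    [[0, 0, -0.0125, 0.55, -1, 0, 1], [0, 0, -0.025, 0.55, -1, 0, 1], [0, 0, -0.025, 0.55, -1, 0, 1]]
  ]
}}

```text
time: 0.95
eef_pos: [0.2322, 0.5376, 0.2124]
tcp_rot: [0.003, 0.848, 0.53, -0.0]
force: [0.8, -0.2, -0.0]
width: 0.0881
```

>>> {"op": "carry_out", "data": {
  "steps": [
    [[0, 0, 0, 0.55, -1, 0, 1], [0, 0, 0, 0.55, -1, 0, 1], [0, 0, 0, 0.55, -1, 0, 1]]
  ]
}}

```text
time: 1.2
eef_pos: [0.2797, 0.4524, 0.2124]
tcp_rot: [0.004, 0.849, 0.528, -0.0]
force: [1.1, 0.7, -0.5]
width: 0.0881
```

>>> {"op": "carry_out", "data": {
  "steps": [
    [[0, 0, 0, 0.55, -1, 0, 1], [0, 0, 0, 0.55, -1, 0, 1], [0, 0, 0, 0.55, -1, 0, 1]]
  ]
}}

```text
time: 1.45
eef_pos: [0.3269, 0.3669, 0.2126]
tcp_rot: [0.005, 0.851, 0.526, -0.0]
force: [0.8, -1.0, -0.8]
width: 0.0881
```

>>> {"op": "carry_out", "data": {
  "steps": [
    [[0, 0, 0, 0.55, -1, 0, 1], [0, 0, 0, 0.55, -1, 0, 1], [0, 0, 0, 0.55, -1, 0, 1]]
  ]
}}

```text
time: 1.7
eef_pos: [0.3736, 0.2814, 0.2128]
tcp_rot: [0.006, 0.852, 0.523, -0.0]
force: [0.0, -0.5, 0.3]
width: 0.088
```

>>> {"op": "carry_out", "data": {
  "steps": [
    [[0, 0, 0, 0.55, -1, 0, 1], [0, 0, 0, 0.55, -1, 0, 1], [0, 0, 0, 0.55, -1, 0, 1]]
  ]
}}

```text
time: 1.95
eef_pos: [0.4201, 0.196, 0.2133]
tcp_rot: [0.008, 0.854, 0.521, -0.0]
force: [0.6, 0.2, -0.0]
width: 0.0879
```

```bash
cat >> h.py <<'E'
from scipy.spatial.transform import Rotation as R
def go(x,y,z,jaw):
    s=r.read_state(); q=s["tcp_rot"]; Rc=R.from_quat(q,scalar_first=True)
    a=np.radians(jaw); 
    best=None
    for k in (0,np.pi):
        X=np.array([np.cos(a+k),np.sin(a+k),0]);Z=np.array([0,0,-1]);Y=np.cross(Z,X)
        rv=(R.from_matrix(np.stack([X,Y,Z],1))*Rc.inv()).as_rotvec()
        if best is None or np.linalg.norm(rv)<np.linalg.norm(best): best=rv
    print("pos",s["eef_pos"].round(4),"t",round(s["time"],2),"w",round(s["width"],4),"turn",(best/2/np.pi).round(4),"deg",np.degrees(np.linalg.norm(best)).round(1),"shift",((np.array([x,y,z])-s["eef_pos"])/.08).round(3))
E
python3 - <<'E'
from h import *
p,d,W=grab("wrist"); cv2.imwrite("pics/w1.png",p)
go(.477,.089,.150,64.6)
E
```

```text
pos [0.4205 0.1955 0.2133] t 2.0 w 0.0882 turn [0.0021 0.0013 0.0055] deg 2.2 shift [ 0.706 -1.331 -0.791]
```

View pics/w1.png

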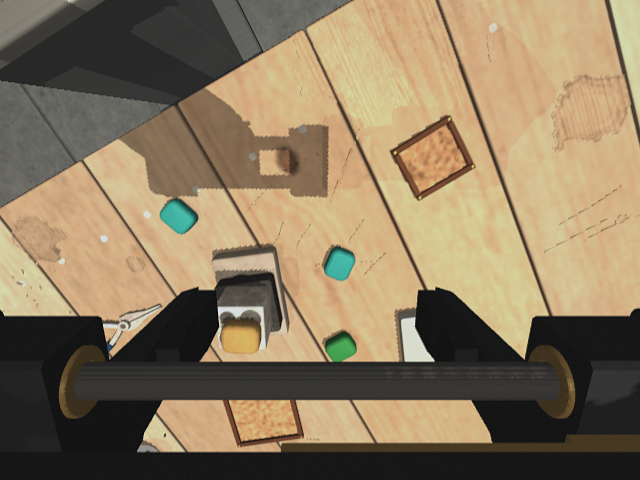

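```bash
cat >> h.py <<'E'
def rect(name,W,m):
    q=W[m][:,:2]
    if len(q)<5: print(name,"few");return
    (c,s,a)=cv2.minAreaRect((q*1000).astype(np.float32)); print(name,m.sum(),np.round(c,1),np.round(s,1),round(a,1),"z",(np.median(W[m][:,2])*1000).round(1))
def reg(W,cx,cy,h,z0,z1):
    x,y,z=W[...,0],W[...,1],W[...,2]
    return (abs(x-cx)<h)&(abs(y-cy)<h)&(z>z0)&(z<z1)
E
python3 - <<'E'
from h import *
p,d,W=grab("wrist")
rect("wax",W,reg(W,.477,.089,.05,.1,.115))
rect("dap",W,reg(W,.477,.089,.05,.088,.094))
rect("rub",W,reg(W,.477,.089,.06,.043,.049))
rect("sold",W,reg(W,.477,.089,.08,.022,.026))
rect("small",W,reg(W,.432,.321,.06,.0055,.0085))
E
```

```text
wax 1082 [478.1  88.7] [33.6 28. ] 57.5 z 106.4
dap 1002 [474.5  87.9] [45.1 45.1] 62.8 z 90.8
rub 637 [477.7  83.8] [59.9 60.2] 71.0 z 45.7
sold 1546 [475.8  83.9] [66.9 99.6] 70.9 z 23.7
small 1192 [432.3 320.3] [60.  65.9] 4.9 z 6.6
```

>>> {"op": "carry_out", "data": {
  "steps": [
    [[0.002, 0.001, 0.005, 0.35, -0.5, 0, 1], [0.002, 0.001, 0.005, 0.7, -0.95, 0, 1], [0.002, 0.001, 0.005, 0.7, -0.95, -0.4, 1], [0.002, 0.001, 0.005, 0.7, -0.95, -0.4, 1]]
  ]
}}

```text
time: 2.38
eef_pos: [0.4749, 0.1194, 0.1781]
tcp_rot: [0.0, 0.847, 0.532, -0.002]
force: [-1.3, -0.4, -0.5]
width: 0.0881
```

Run:
```python
from h import *
go(.478,.0887,.096,57.5)
```

```text
pos [0.4749 0.1194 0.1781] t 2.38 w 0.0881 turn [ 0.0003 -0.0004 -0.0189] deg 6.8 shift [ 0.038 -0.384 -1.026]
```

>>> {"op": "carry_out", "data": {
  "steps": [
    [[0, 0, -0.018, 0.04, -0.39, 0, 1], [0, 0, -0.019, 0.04, -0.385, -0.4, 1], [0, 0, -0.019, 0.04, -0.385, -0.8, 1], [0, 0, -0.019, 0.04, -0.385, -1, 1], [0, 0, -0.019, 0.04, -0.385, -1, 1]]
  ]
}}

```text
time: 2.8
eef_pos: [0.475, 0.0903, 0.0955]
tcp_rot: [-0.001, 0.876, 0.482, -0.004]
force: [-0.6, -0.7, 0.4]
width: 0.0879
```

Run:
```python
from h import *
p,d,W=grab("side"); cv2.imwrite("pics/a.png",p)
go(.478,.0887,.096,57.5)
```

```text
pos [0.4765 0.0903 0.0972] t 2.85 w 0.0881 turn [ 0.0003 -0.001  -0.0003] deg 0.4 shift [ 0.019 -0.02  -0.015]
```

View pics/a.png

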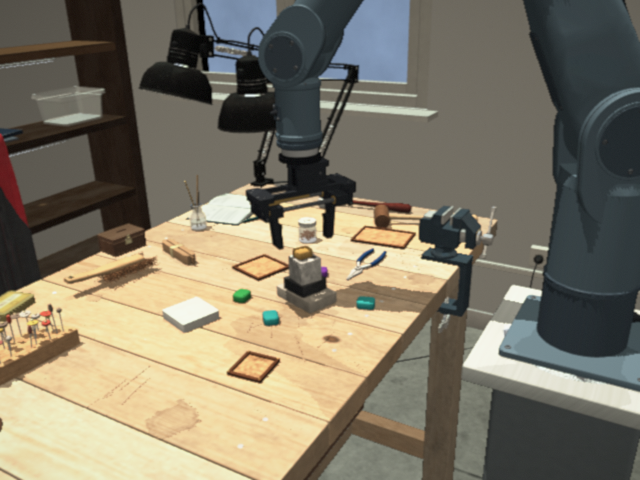

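Run:
```python
from h import *
s=r.read_state(); print(s["eef_pos"],s["time"])
for n in ["side","scene"]:
    c=r.calibration(n)
    for P in [s["eef_pos"],[.478,.0887,.107]]:
        q=c["camera_matrix"]@(c["camera_from_world"]@np.r_[P,1])[:3]; print(n,q[:2]/q[2],q[2])
p,d,W=grab("side")
# fingertips: dark points near
m=reg(W,.478,.09,.09,.08,.2)
for z0 in (.095,.1,.11,.12,.13,.14): 
    k=reg(W,.478,.09,.12,z0,z0+.006); print(z0,k.sum())
    rect("",W,k)
cv2.imwrite("pics/a2.png",cv2.resize(p[180:330,220:380],None,fx=4,fy=4))
```

```text
[0.47645138 0.09031115 0.09720681] 2.85
side [303.10589497 254.01112024] 1.13463246760933
side [302.66748955 248.65625608] 1.132767656612215
scene [313.64267081 263.95092345] 0.8974305965001346
scene [313.66130742 258.77090676] 0.8929573925964909
0.095 55
 55 [475.3  98.7] [35.2 18.9] 27.9 z 98.1
0.1 71
 71 [477.4  96.9] [36.4 22.8] 21.7 z 103.2
0.11 0
 few
0.12 17
 17 [468.2  93.2] [107.3  23.2] 68.8 z 125.0
0.13 69
 69 [476.7  92.3] [115.7  22.8] 57.1 z 132.8
0.14 81
 81 [476.1  92.9] [118.3  21.9] 56.8 z 143.2
```

View pics/a2.png

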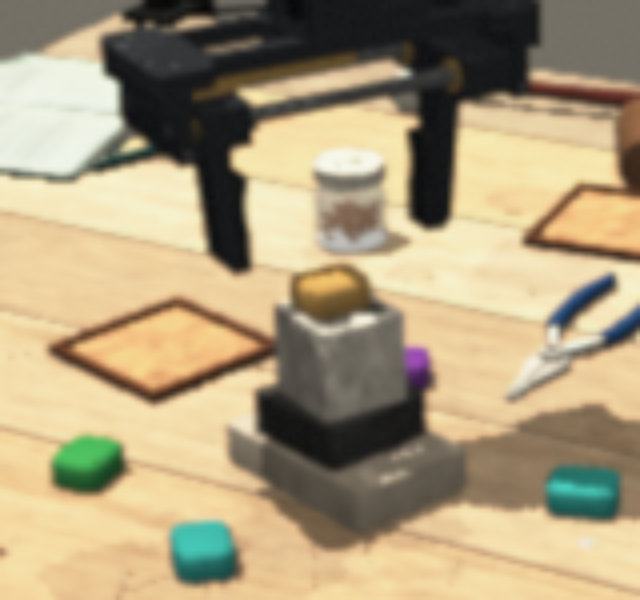

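Run:
```python
from h import *
for i in range(2):
    p,d,W=grab("side")
    s=r.read_state(); print(s["eef_pos"],s["time"],s["qvel"].round(3))
    for z0 in (.095,.1,.11,.12,.13,.14): 
        rect(str(z0),W,reg(W,.478,.09,.12,z0,z0+.006))
p,d,W=grab("scene")
cv2.imwrite("pics/a3.png",cv2.resize(p[180:330,220:400],None,fx=4,fy=4))
for z0 in (.095,.1,.11,.12,.13,.14): 
        rect(str(z0),W,reg(W,.478,.09,.12,z0,z0+.006))
```

```text
[0.47864491 0.0901441  0.09915457] 2.95 [ 0.004 -0.016  0.01  -0.008 -0.    -0.005  0.006]
0.095 62 [475.4  98.5] [35.1 16.5] 27.9 z 98.2
0.1 76 [477.8  92.6] [33.8 28.2] 45.9 z 103.7
0.11 few
0.12 11 [477.8  92.7] [102.1  15.2] 57.0 z 125.0
0.13 69 [477.7  91.7] [117.4  22.4] 57.6 z 133.1
0.14 73 [478.6  91.4] [118.3  24.5] 57.5 z 143.1
[0.47904347 0.08988961 0.09949494] 3.0 [ 0.005 -0.007  0.009 -0.001 -0.002 -0.005  0.005]
0.095 61 [476.5  98.9] [36.2 19.3] 20.5 z 98.3
0.1 72 [478.3  91.7] [33.8 29.9] 52.8 z 103.5
0.11 few
0.12 few
0.13 68 [477.4  92.9] [116.6  23.1] 57.0 z 132.9
0.14 77 [478.3  92.5] [116.   25.2] 57.6 z 143.0
0.095 57 [470.9  94.6] [34.3 13.8] 47.3 z 98.2
0.1 86 [475.8  91. ] [32.7 25.3] 48.9 z 104.4
0.11 few
0.12 5 [475.4  94.2] [101.8   4.9] 58.0 z 124.9
0.13 54 [476.3  91.8] [114.7  19.7] 57.7 z 132.6
0.14 64 [476.5  91.3] [117.   18.8] 57.5 z 143.3
```

View pics/a3.png

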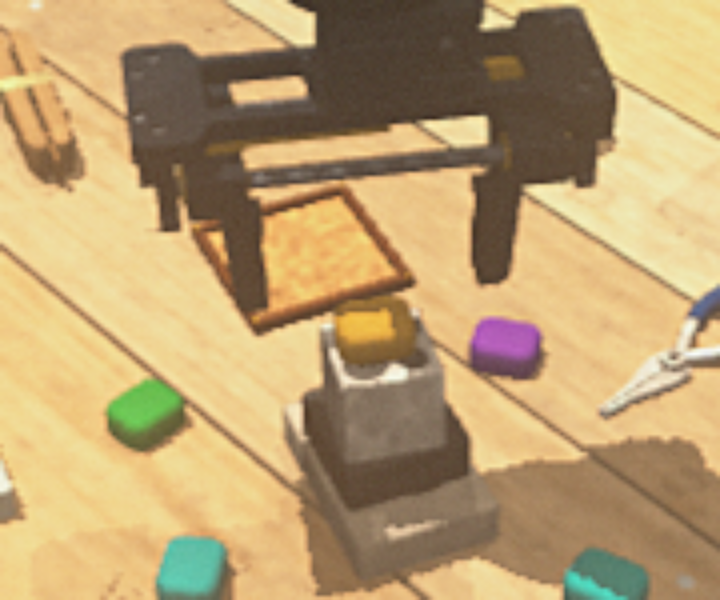

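>>> {"op": "carry_out", "data": {
  "steps": [
    [[0, 0, 0, 0, -0.015, -0.2, 1], [0, 0, 0, 0, -0.015, -0.35, 1], [0, 0, 0, 0, -0.015, -0.35, 1]]
  ]
}}

```text
time: 3.3
eef_pos: [0.4787, 0.0889, 0.0712]
tcp_rot: [-0.0, 0.876, 0.481, -0.0]
force: [-0.4, -0.5, 0.2]
width: 0.0879
```

Run:
```python
from h import *
p,d,W=grab("side")
cv2.imwrite("pics/a4.png",cv2.resize(p[180:330,220:380],None,fx=4,fy=4))
s=r.read_state(); print(s["eef_pos"],s["time"])
for z0 in (.085,.09,.095,.1,.105,.11,.115): rect(str(z0),W,reg(W,.478,.09,.12,z0,z0+.005))
p,d,W=grab("wrist")
cv2.imwrite("pics/w4.png",p)
for uv in [(205,300),(430,300),(200,340),(440,340),(205,320),(430,320)]: print(uv,W[uv[1],uv[0]].round(4))
```

```text
[0.4790828  0.0887937  0.07193802] 3.35
0.085 91 [470.6 101.7] [60.6 34.6] 22.8 z 87.8
0.09 144 [474.6  90.2] [47.4 45.7] 58.8 z 91.5
0.095 67 [476.2  91.3] [106.9  25.5] 56.2 z 97.8
0.1 103 [477.3  91.8] [114.9  26.6] 54.7 z 102.6
0.105 166 [478.1  90.7] [118.   27.3] 58.3 z 107.3
0.11 52 [478.5  91.2] [118.4  20.3] 57.4 z 112.6
0.115 65 [479.3  90.7] [118.3  24.7] 58.0 z 117.8
(205, 300) [0.4467 0.0545 0.108 ]
(430, 300) [0.4953 0.1322 0.1095]
(200, 340) [0.4563 0.0494 0.1206]
(440, 340) [0.5025 0.1274 0.1252]
(205, 320) [0.4521 0.0529 0.1148]
(430, 320) [0.498  0.1281 0.1178]
```

View pics/a4.png

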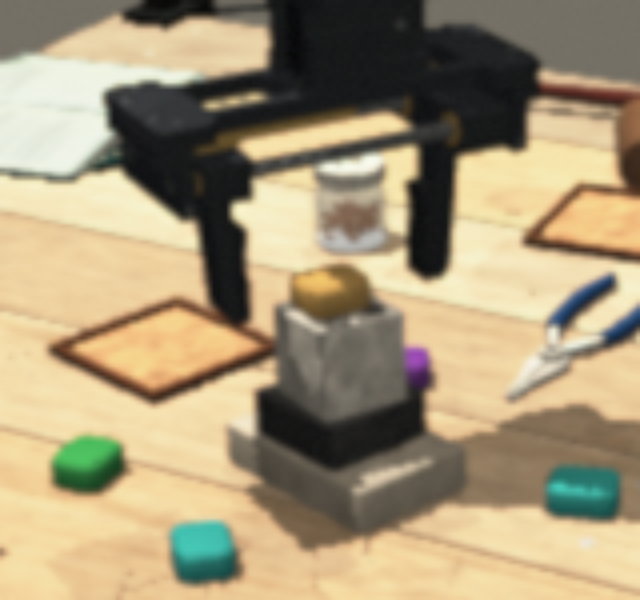

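View pics/w4.png

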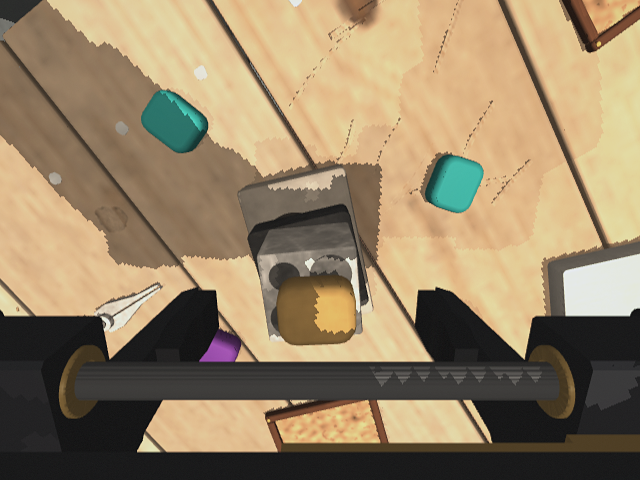

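>>> {"op": "carry_out", "data": {
  "steps": [
    [[0, 0, 0, 0, 0, 0, -0.3], [0, 0, 0, 0, 0, 0, -0.5], [0, 0, 0, 0, 0, 0, -1], [0, 0, 0, 0, 0, 0, -1], [0, 0, 0, 0, 0, 0, -1]]
  ]
}}

```text
time: 3.82
eef_pos: [0.4797, 0.0888, 0.0726]
tcp_rot: [0.0, 0.877, 0.481, 0.0]
force: [-0.2, 0.4, 0.6]
width: 0.0571
```

>>> {"op": "carry_out", "data": {
  "steps": [
    [[0, 0, 0, 0, 0, 0, -1], [0, 0, 0, 0, 0, 0, -1], [0, 0, 0, 0, 0, 0, -1]]
  ]
}}

```text
time: 4.07
eef_pos: [0.4797, 0.0888, 0.0727]
tcp_rot: [0.0, 0.877, 0.481, 0.0]
force: [0.5, 0.4, 0.1]
width: 0.0368
```

Run:
```python
from h import *
p,d,W=grab("side")
cv2.imwrite("pics/a5.png",cv2.resize(p[180:330,220:380],None,fx=4,fy=4))
go(.478,.0887,.12,57.5)
```

```text
pos [0.4797 0.0888 0.0726] t 4.12 w 0.0328 turn [-0.      0.0001 -0.0001] deg 0.1 shift [-0.021 -0.002  0.592]
```

View pics/a5.png

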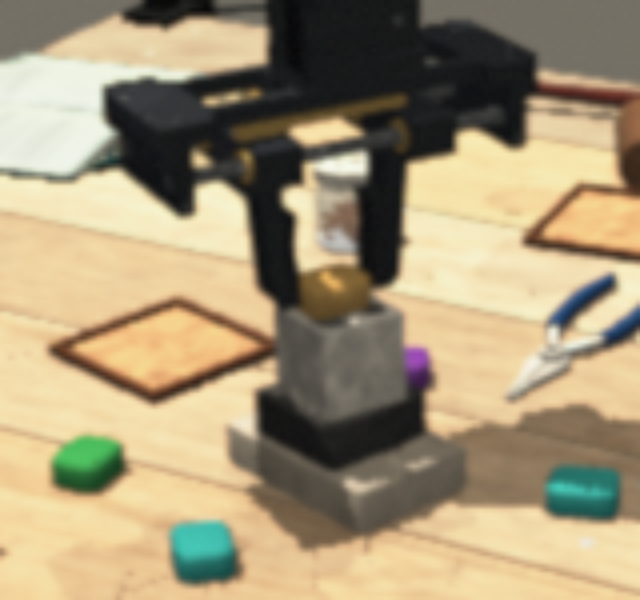

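>>> {"op": "carry_out", "data": {
  "steps": [
    [[0, 0, 0, 0, 0, 0, -1], [0, 0, 0, 0, 0, 0, -1], [0, 0, 0, 0, 0, 0.2, -1], [0, 0, 0, 0, 0, 0.5, -1], [0, 0, 0, 0, 0, 0.6, -1]]
  ]
}}

```text
time: 4.53
eef_pos: [0.4809, 0.0889, 0.1226]
tcp_rot: [0.001, 0.877, 0.481, 0.002]
force: [0.3, 0.9, 0.1]
width: 0.0319
```

Run:
```python
from h import *
p,d,W=grab("side")
cv2.imwrite("pics/a6.png",cv2.resize(p[180:330,220:380],None,fx=4,fy=4))
go(.432,.3205,.12,95)
```

```text
pos [0.4815 0.0892 0.1231] t 4.58 w 0.0323 turn [-0.0005  0.0007  0.1041] deg 37.5 shift [-0.619  2.892 -0.039]
```

View pics/a6.png

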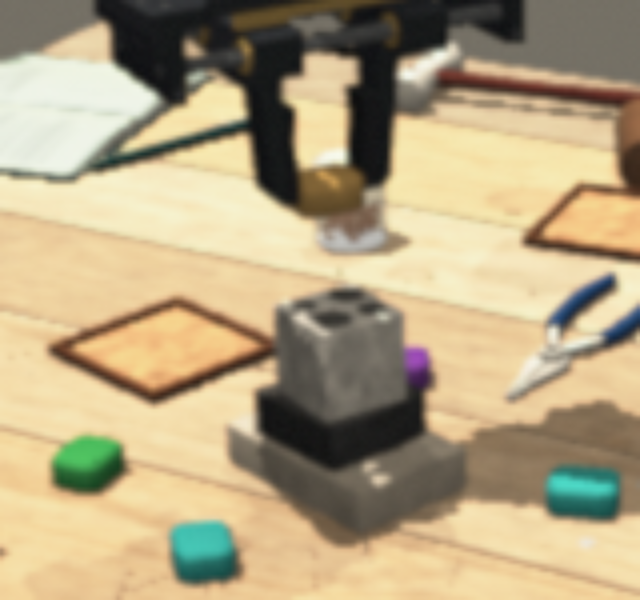

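>>> {"op": "carry_out", "data": {
  "steps": [
    [[0, 0, 0.017, -0.1, 0.48, 0, -1], [0, 0, 0.035, -0.2, 0.95, 0, -1], [0, 0, 0.035, -0.2, 0.95, 0, -1]]
  ]
}}

```text
time: 4.83
eef_pos: [0.4637, 0.1731, 0.1226]
tcp_rot: [-0.002, 0.814, 0.58, 0.004]
force: [-0.9, 0.4, -0.8]
width: 0.0321
```

>>> {"op": "carry_out", "data": {
  "steps": [
    [[0, 0, 0.017, -0.1, 0.48, 0, -1], [0, 0, 0.035, -0.2, 0.95, 0, -1], [0, 0, 0.035, -0.2, 0.95, 0, -1]]
  ]
}}

```text
time: 5.08
eef_pos: [0.445, 0.2574, 0.122]
tcp_rot: [-0.004, 0.741, 0.671, 0.005]
force: [-0.9, 1.4, -0.2]
width: 0.0318
```

Run:
```python
from h import *
go(.432,.3205,.04,95)
```

```text
pos [0.445  0.2574 0.122 ] t 5.08 w 0.0318 turn [-0.002   0.      0.0296] deg 10.7 shift [-0.162  0.788 -1.025]
```

>>> {"op": "carry_out", "data": {
  "steps": [
    [[0, 0, 0.015, -0.1, 0.45, 0, -1], [-0.002, 0, 0.03, -0.16, 0.79, 0, -1], [-0.002, 0, 0.03, -0.16, 0.79, -0.4, -1], [-0.002, 0, 0.03, -0.16, 0.79, -0.7, -1], [-0.002, 0, 0.03, -0.16, 0.79, -0.7, -1]]
  ]
}}

```text
time: 5.5
eef_pos: [0.4288, 0.3189, 0.0614]
tcp_rot: [-0.001, 0.674, 0.739, -0.004]
force: [-0.6, -0.4, 0.1]
width: 0.0323
```

Run:
```python
from h import *
p,d,W=grab("side")
cv2.imwrite("pics/a7.png",cv2.resize(p[250:400,170:330],None,fx=4,fy=4))
for z0 in (.04,.05,.055,.06,.065,.07,.075,.08,.085): rect(str(z0),W,reg(W,.432,.32,.1,z0,z0+.005))
p,d,W=grab("wrist")
cv2.imwrite("pics/w7.png",p)
go(.432,.3205,-.013,95)
```

```text
0.04 few
0.05 few
0.055 few
0.06 few
0.065 few
0.07 few
0.075 few
0.08 35 [418.8 324.5] [35.7 15.4] 66.9 z 82.6
0.085 48 [421.1 321.3] [55.3 17.6] 79.7 z 87.9
pos [0.4316 0.3196 0.0651] t 5.6 w 0.0318 turn [ 0.0003 -0.0003 -0.0003] deg 0.2 shift [ 0.005  0.011 -0.977]
```

View pics/a7.png

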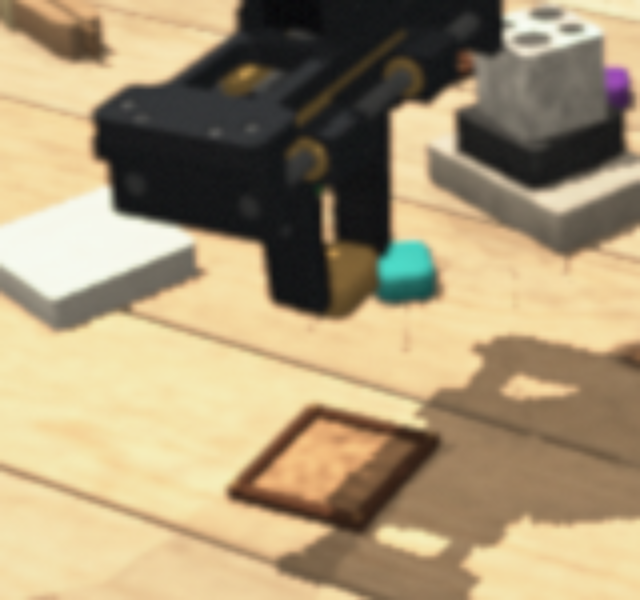

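View pics/w7.png

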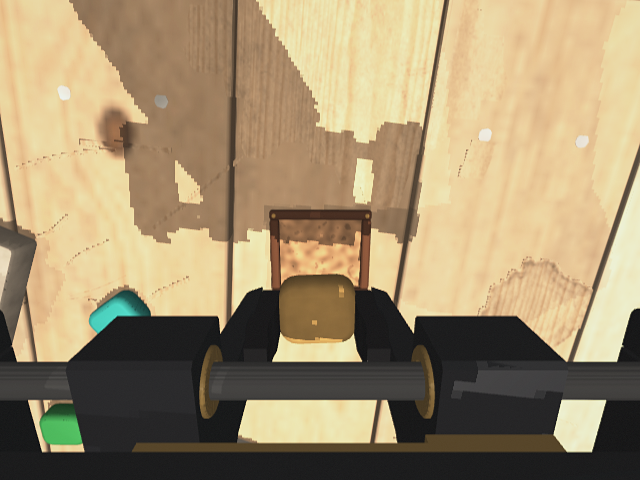

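Run:
```python
from h import *
p,d,W=grab("wrist")
hsv=cv2.cvtColor(p,cv2.COLOR_BGR2HSV)
m=np.zeros(p.shape[:2],bool); m[272:345,278:356]=1
m&=(hsv[...,1]>120)
q=W[m]; print(np.nanpercentile(q,[5,50,95],axis=0).round(4))
k=m&(W[...,2]>np.nanpercentile(q[:,2],50)-.004); rect("waxtop",W,k)
go(.432,.3205,-.013,95)
```

```text
[[0.4172 0.3041 0.085 ]
 [0.4279 0.3186 0.0988]
 [0.4443 0.3332 0.1   ]]
waxtop 4286 [430.7 319.1] [27.6 32.4] 5.2 z 99.0
pos [0.4326 0.3202 0.0663] t 5.65 w 0.0324 turn [ 0.0001  0.     -0.0002] deg 0.1 shift [-0.007  0.004 -0.991]
```

>>> {"op": "carry_out", "data": {
  "steps": [
    [[0, 0, 0, 0.01, 0.01, -0.4, -1], [0, 0, 0, 0.01, 0.01, -0.8, -1], [0, 0, 0, 0.01, 0.01, -0.95, -1], [0, 0, 0, 0.01, 0.01, -0.98, -1], [0, 0, 0, 0.01, 0.01, -0.98, -1]]
  ]
}}

```text
time: 6.07
eef_pos: [0.4338, 0.3209, -0.0115]
tcp_rot: [0.0, 0.675, 0.738, -0.0]
force: [-0.2, 0.4, -0.3]
width: 0.0322
```

Run:
```python
from h import *
p,d,W=grab("side")
cv2.imwrite("pics/a8.png",cv2.resize(p[250:400,170:330],None,fx=4,fy=4))
go(.4325,.3205,-.0145,95)
```

```text
pos [ 0.4343  0.3214 -0.0108] t 6.12 w 0.0324 turn [-0.0001  0.0002 -0.0002] deg 0.1 shift [-0.022 -0.011 -0.046]
```

View pics/a8.png

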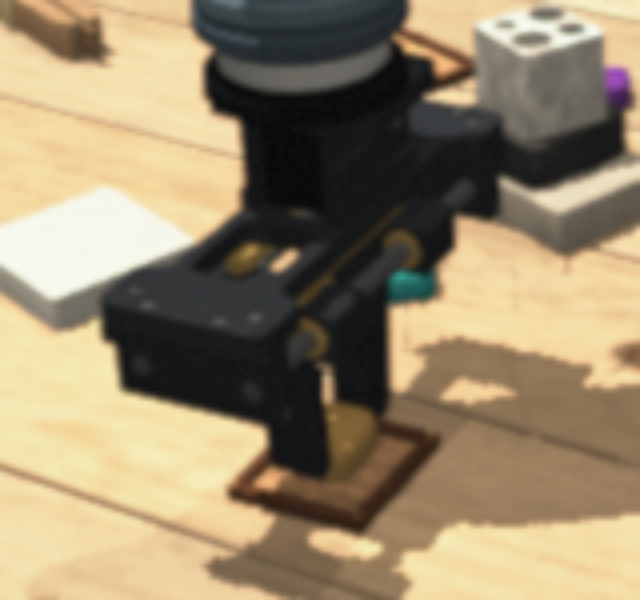

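>>> {"op": "carry_out", "data": {
  "steps": [
    [[0, 0, 0, -0.02, -0.01, -0.02, -1], [0, 0, 0, -0.02, -0.01, -0.04, -1], [0, 0, 0, -0.02, -0.01, -0.05, -1], [0, 0, 0, -0.02, -0.01, -0.05, -1]]
  ]
}}

```text
time: 6.45
eef_pos: [0.4329, 0.3209, -0.0143]
tcp_rot: [0.0, 0.675, 0.738, 0.001]
force: [-0.2, 0.4, -0.7]
width: 0.032
```

Run:
```python
from h import *
p,d,W=grab("side")
cv2.imwrite("pics/a9.png",cv2.resize(p[310:400,190:310],None,fx=6,fy=6))
go(.4325,.3205,-.0145,95)
print(r.read_state()["force"])
for z0 in (.002,.006,.010,.014,.018,.022): rect(str(z0),W,reg(W,.432,.32,.07,z0,z0+.004))
```

```text
pos [ 0.4329  0.3208 -0.0144] t 6.5 w 0.0324 turn [-0.0002  0.0003 -0.0001] deg 0.1 shift [-0.005 -0.003 -0.001]
[ 0.12237543 -0.26065993 -1.46536432]
0.002 519 [431. 320.] [139. 137.] 89.9 z 3.1
0.006 260 [433.2 322.2] [61.8 68.4] 4.7 z 7.3
0.01 37 [424.7 323.7] [52.6 17.7] 76.5 z 12.5
0.014 55 [429.2 322. ] [21.9 60.2] 2.7 z 16.6
0.018 163 [430.8 322.8] [24. 61.] 3.7 z 20.0
0.022 73 [432.8 322.2] [21.5 63.6] 5.1 z 23.8
```

View pics/a9.png

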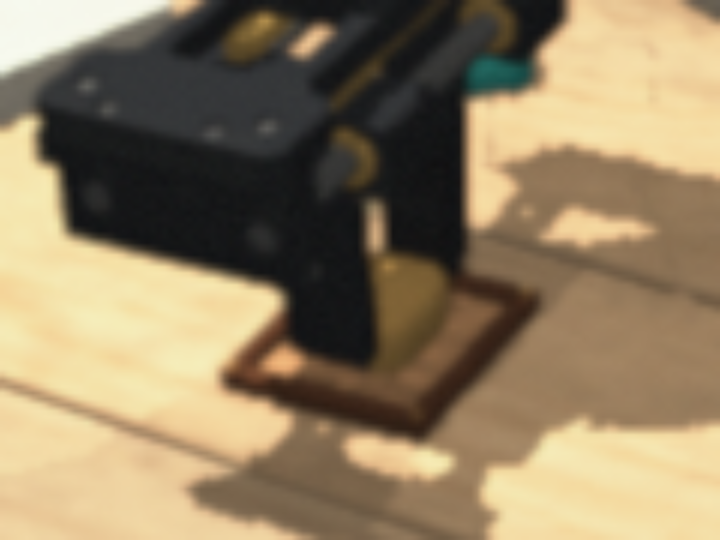

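>>> {"op": "carry_out", "data": {
  "steps": [
    [[0, 0, 0, 0, 0, -0.01, -1], [0, 0, 0, 0, 0, -0.01, -0.1], [0, 0, 0, 0, 0, -0.01, 0], [0, 0, 0, 0, 0, -0.01, 0.1], [0, 0, 0, 0, 0, -0.01, 0.1]]
  ]
}}

```text
time: 6.92
eef_pos: [0.4329, 0.3208, -0.0152]
tcp_rot: [0.0, 0.675, 0.738, 0.001]
force: [-0.2, -0.2, -0.9]
width: 0.0483
```

>>> {"op": "carry_out", "data": {
  "steps": [
    [[0, 0, 0, 0, 0, 0.3, 0.3], [0, 0, 0, 0, 0, 0.7, 1], [0, 0, 0, 0, 0, 1, 1], [0, 0, 0, 0, 0, 1, 1]]
  ]
}}

```text
time: 7.25
eef_pos: [0.4355, 0.3227, 0.0691]
tcp_rot: [0.001, 0.675, 0.737, 0.005]
force: [1.2, 1.7, 0.2]
width: 0.0729
```

Run:
```python
from h import *
p,d,W=grab("side")
cv2.imwrite("pics/b1.png",cv2.resize(p[310:400,190:310],None,fx=6,fy=6))
p,d,W=grab("wrist")
cv2.imwrite("pics/b1w.png",p)
rect("wax",W,reg(W,.432,.32,.03,.014,.03))
rect("rim",W,reg(W,.432,.32,.05,.0055,.0085))
go(.4745,.0875,.12,62.8)
```

```text
wax 2016 [432.6 320.2] [28.5 34. ] 7.5 z 18.5
rim 2690 [432.2 320.4] [59.8 65.8] 5.2 z 6.7
pos [0.4334 0.3212 0.0655] t 7.35 w 0.0812 turn [-0.0002  0.0006 -0.0896] deg 32.3 shift [ 0.514 -2.922  0.681]
```

View pics/b1w.png

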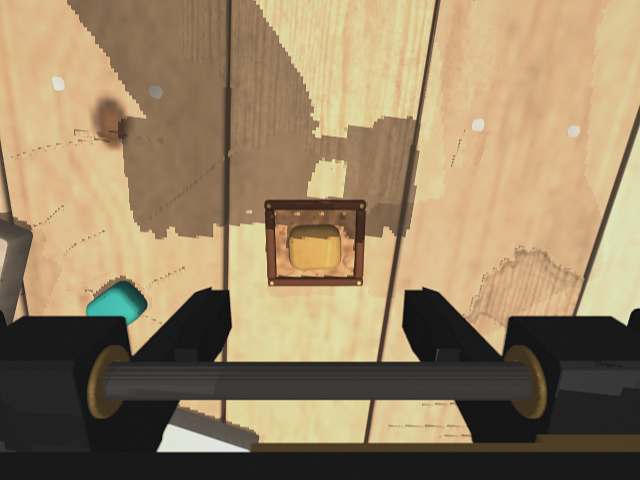

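>>> {"op": "carry_out", "data": {
  "steps": [
    [[0, 0, -0.015, 0.08, -0.3, 0.4, 1], [0, 0, -0.03, 0.17, -0.7, 0.7, 1], [0, 0, -0.03, 0.17, -0.95, 0.7, 1], [0, 0, -0.03, 0.17, -0.95, 0.7, 1]]
  ]
}}

```text
time: 7.68
eef_pos: [0.4476, 0.24, 0.1213]
tcp_rot: [0.002, 0.744, 0.669, 0.001]
force: [0.1, -1.1, -0.1]
width: 0.0879
```

>>> {"op": "carry_out", "data": {
  "steps": [
    [[0, 0, -0.015, 0.08, -0.45, 0, 1], [0, 0, -0.03, 0.17, -0.95, 0, 1], [0, 0, -0.03, 0.17, -0.95, 0, 1], [0, 0, -0.03, 0.17, -0.95, 0, 1]]
  ]
}}

```text
time: 8.02
eef_pos: [0.4606, 0.1618, 0.1199]
tcp_rot: [0.002, 0.804, 0.594, -0.001]
force: [0.2, 0.7, -0.9]
width: 0.0879
```

Run:
```python
from h import *
p,d,W=grab("wrist")
rect("dap",W,reg(W,.477,.089,.05,.088,.094))
rect("rub",W,reg(W,.477,.089,.06,.043,.049))
go(.4745,.0875,.12,62.8)
```

```text
dap 2356 [474.6  87.5] [45.2 45.9] 63.2 z 90.8
rub 1216 [477.3  83.7] [60.  59.4] 70.9 z 45.6
pos [0.4605 0.1638 0.1201] t 8.07 w 0.0882 turn [ 0.0004  0.0001 -0.0286] deg 10.3 shift [ 0.175 -0.954 -0.001]
```

>>> {"op": "carry_out", "data": {
  "steps": [
    [[0, 0, -0.015, 0.08, -0.45, 0, 1], [0, 0, -0.028, 0.175, -0.955, 0, 1], [0, 0, -0.028, 0.175, -0.955, 0, 1], [0, 0, -0.028, 0.175, -0.955, 0, 1]]
  ]
}}

```text
time: 8.4
eef_pos: [0.4743, 0.0868, 0.1194]
tcp_rot: [0.001, 0.853, 0.522, -0.001]
force: [-0.0, 0.9, 0.1]
width: 0.0881
```

Run:
```python
from h import *
go(.4746,.0875,.04,63)
```

```text
pos [0.4743 0.0868 0.1194] t 8.4 w 0.0881 turn [ 0.0006 -0.0001  0.0001] deg 0.2 shift [ 0.004  0.008 -0.992]
```

>>> {"op": "carry_out", "data": {
  "steps": [
    [[0.0006, 0, 0, 0, 0, -0.4, 1], [0.0006, 0, 0, 0, 0, -0.8, 0.6], [0.0006, 0, 0, 0, 0, -0.99, 0.3], [0.0006, 0, 0, 0, 0, -0.99, 0.2], [0.0006, 0, 0, 0, 0, -0.99, 0.15]]
  ]
}}

```text
time: 8.82
eef_pos: [0.4734, 0.0887, 0.0394]
tcp_rot: [-0.001, 0.852, 0.524, -0.001]
force: [-0.8, 0.8, -0.1]
width: 0.0634
```

Run:
```python
from h import *
p,d,W=grab("side")
cv2.imwrite("pics/c1.png",cv2.resize(p[180:330,220:380],None,fx=4,fy=4))
go(.4746,.0875,.04,63)
```

```text
pos [0.4744 0.0885 0.0404] t 8.87 w 0.0595 turn [-0.0001 -0.0001 -0.0003] deg 0.1 shift [ 0.002 -0.013 -0.005]
```

View pics/c1.png

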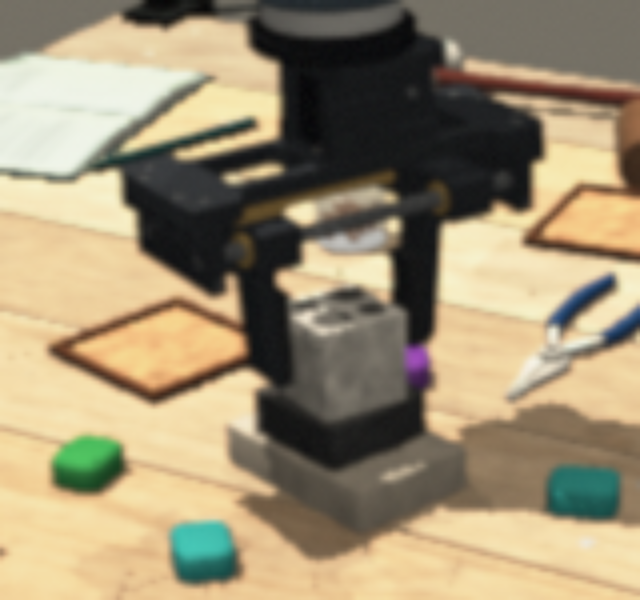

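>>> {"op": "carry_out", "data": {
  "steps": [
    [[0, 0, 0, 0, -0.01, -0.06, 0.15], [0, 0, 0, 0, -0.01, -0.06, 0.1], [0, 0, 0, 0, -0.01, -0.06, -1], [0, 0, 0, 0, -0.01, -0.06, -1], [0, 0, 0, 0, -0.01, -0.06, -1]]
  ]
}}

```text
time: 9.28
eef_pos: [0.4749, 0.0883, 0.0362]
tcp_rot: [-0.001, 0.852, 0.524, 0.001]
force: [-0.7, 1.8, 3.4]
width: 0.0446
```

>>> {"op": "carry_out", "data": {
  "steps": [
    [[0, 0, 0, 0, 0, 0, -1], [0, 0, 0, 0, 0, 0, -1], [0, 0, 0, 0, 0, 0, -1]]
  ]
}}

```text
time: 9.53
eef_pos: [0.4746, 0.0883, 0.0362]
tcp_rot: [-0.001, 0.852, 0.524, 0.0]
force: [-0.2, 0.2, 0.5]
width: 0.0446
```

>>> {"op": "carry_out", "data": {
  "steps": [
    [[0, 0, 0, 0, 0, 0.2, -1], [0, 0, 0, 0, 0, 0.4, -1], [0, 0, 0, 0, 0, 0.5, -1], [0, 0, 0, 0, 0, 0.5, -1]]
  ]
}}

```text
time: 9.87
eef_pos: [0.4754, 0.0883, 0.0773]
tcp_rot: [-0.0, 0.852, 0.523, 0.001]
force: [0.5, 0.7, -6.2]
width: 0.0448
```

Run:
```python
from h import *
p,d,W=grab("side")
cv2.imwrite("pics/c2.png",cv2.resize(p[180:330,220:380],None,fx=4,fy=4))
print(r.read_state()["force"])
p,d,W=grab("scene")
rect("bench",W,reg(W,.625,.243,.07,.0155,.0205))
go(.625,.243,.09,71.2)
```

```text
[ 0.37296923 -0.27369628 -5.80008386]
bench 1164 [625. 243.] [75.  79.3] 71.4 z 17.8
pos [0.4743 0.0882 0.0758] t 9.97 w 0.0448 turn [-0.0002 -0.0001  0.0224] deg 8.1 shift [1.884 1.935 0.177]
```

View pics/c2.png

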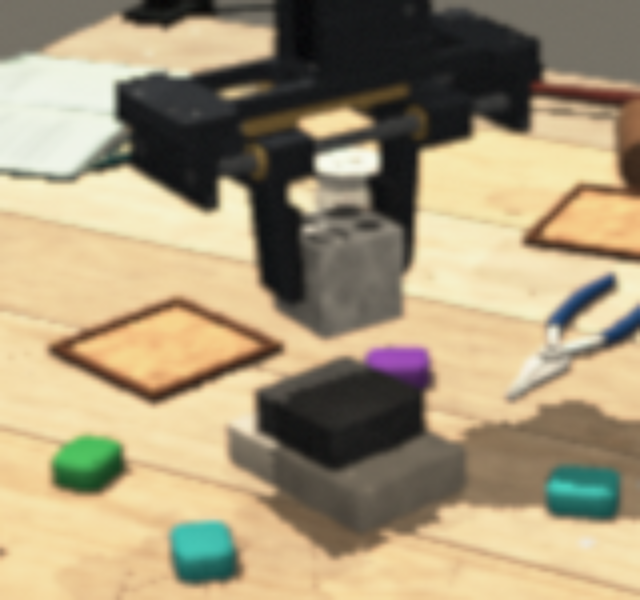

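>>> {"op": "carry_out", "data": {
  "steps": [
    [[0, 0, 0.005, 0.3, 0.3, 0, -1], [0, 0, 0.011, 0.6, 0.6, 0, -1], [0, 0, 0.011, 0.85, 0.85, 0, -1], [0, 0, 0.011, 0.95, 0.96, 0, -1], [0, 0, 0.011, 0.95, 0.96, 0, -1]]
  ]
}}

```text
time: 10.38
eef_pos: [0.5516, 0.1684, 0.0745]
tcp_rot: [-0.001, 0.832, 0.554, 0.001]
force: [0.1, 0.6, -5.8]
width: 0.0446
```

Run:
```python
from h import *
p,d,W=grab("wrist"); cv2.imwrite("pics/c3w.png",p)
rect("bench",W,reg(W,.625,.243,.07,.0155,.0205))
go(.625,.243,.076,71.2)
```

```text
bench 7003 [620.7 244.2] [75.7 66.4] 71.7 z 17.2
pos [0.5499 0.1661 0.0743] t 10.43 w 0.0446 turn [-0.0002 -0.0003  0.0111] deg 4.0 shift [0.938 0.962 0.021]
```

>>> {"op": "carry_out", "data": {
  "steps": [
    [[0, 0, 0.005, 0.3, 0.3, 0, -1], [0, 0, 0.011, 0.6, 0.6, 0, -1], [0, 0, 0.011, 0.85, 0.87, 0, -1], [0, 0, 0.011, 0.94, 0.96, 0, -1], [0, 0, 0.011, 0.94, 0.96, 0, -1]]
  ]
}}

```text
time: 10.85
eef_pos: [0.6252, 0.2447, 0.0729]
tcp_rot: [-0.002, 0.813, 0.583, -0.001]
force: [0.1, 0.5, -5.6]
width: 0.0445
```

Run:
```python
from h import *
p,d,W=grab("wrist")
for z0 in (.12,.125,.13,.135): rect(str(z0),W,reg(W,.625,.243,.05,z0,z0+.005))
p,d,W=grab("side"); cv2.imwrite("pics/c4.png",cv2.resize(p[200:350,130:290],None,fx=4,fy=4))
go(.625,.243,.009,71.2)
```

```text
0.12 1397 [618.6 246.2] [75.3 31.8] 71.0 z 122.8
0.125 9780 [618.2 246.4] [76.1 30.5] 71.5 z 127.4
0.13 753 [621.8 245.1] [77.4 16. ] 71.3 z 132.5
0.135 789 [620.  245.8] [77.7 12. ] 71.5 z 137.7
pos [0.6234 0.2409 0.0727] t 10.95 w 0.0444 turn [ 0.0002 -0.0009  0.0002] deg 0.3 shift [ 0.019  0.026 -0.796]
```

View pics/c4.png

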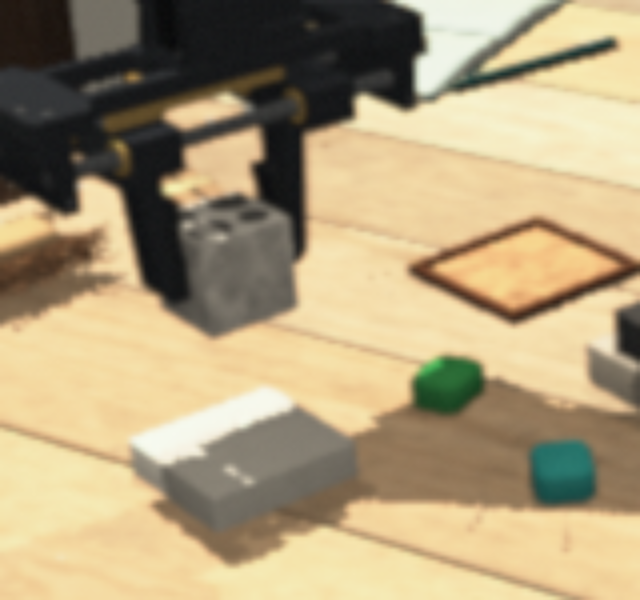

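>>> {"op": "carry_out", "data": {
  "steps": [
    [[0, -0.0009, 0, 0.02, 0.026, -0.3, -1], [0, -0.0009, 0, 0.02, 0.026, -0.55, -1], [0, -0.0009, 0, 0.02, 0.026, -0.7, -1], [0, -0.0009, 0, 0.02, 0.026, -0.77, -1], [0, -0.0009, 0, 0.02, 0.026, -0.77, -1]]
  ]
}}

```text
time: 11.37
eef_pos: [0.6235, 0.2414, 0.0097]
tcp_rot: [0.0, 0.814, 0.581, -0.002]
force: [0.9, 0.0, -5.3]
width: 0.0452
```

Run:
```python
from h import *
p,d,W=grab("side"); cv2.imwrite("pics/c5.png",cv2.resize(p[230:350,130:290],None,fx=4,fy=4))
go(.625,.243,.0085,71.2)
```

```text
pos [0.6247 0.242  0.011 ] t 11.42 w 0.0446 turn [ 0.0003 -0.0001  0.0003] deg 0.2 shift [ 0.004  0.013 -0.031]
```

View pics/c5.png

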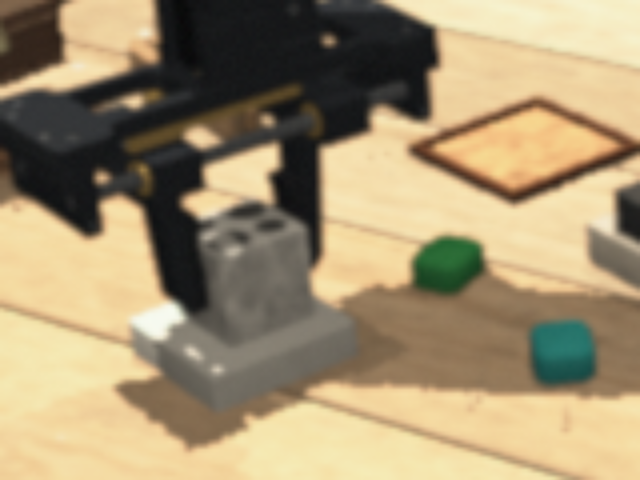

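>>> {"op": "carry_out", "data": {
  "steps": [
    [[0, 0, 0, 0.003, 0.012, -0.015, -1], [0, 0, 0, 0.003, 0.012, -0.03, -1], [0, 0, 0, 0.003, 0.012, -0.035, -1], [0, 0, 0, 0.003, 0.012, -0.035, -1]]
  ]
}}

```text
time: 11.75
eef_pos: [0.6252, 0.2431, 0.0087]
tcp_rot: [0.001, 0.814, 0.581, -0.0]
force: [-0.2, -0.5, -6.1]
width: 0.0448
```

>>> {"op": "carry_out", "data": {
  "steps": [
    [[0, 0, 0, 0, 0, -0.008, -1], [0, 0, 0, 0, 0, -0.015, -1], [0, 0, 0, 0, 0, -0.02, -1]]
  ]
}}

```text
time: 12.0
eef_pos: [0.6255, 0.2432, 0.0078]
tcp_rot: [0.001, 0.814, 0.581, -0.0]
force: [-2.8, -0.7, 3.0]
width: 0.0445
```

Contact felt (force went from −6 to +3 N). Release.

>>> {"op": "carry_out", "data": {
  "steps": [
    [[0, 0, 0, 0, 0, 0, 0.2], [0, 0, 0, 0, 0, 0, 0.5], [0, 0, 0, 0, 0, 0, 0.8], [0, 0, 0, 0, 0, 0, 1], [0, 0, 0, 0, 0, 0, 1]]
  ]
}}

```text
time: 12.42
eef_pos: [0.6258, 0.2434, 0.0081]
tcp_rot: [0.001, 0.814, 0.581, 0.0]
force: [0.0, -0.3, -0.3]
width: 0.076
```

>>> {"op": "carry_out", "data": {
  "steps": [
    [[0, 0, 0, 0, 0, 0.3, 1], [0, 0, 0, 0, 0, 0.7, 1], [0, 0, 0, 0, 0, 1, 1], [0, 0, 0, 0, 0, 1, 1]]
  ]
}}

```text
time: 12.75
eef_pos: [0.6295, 0.2445, 0.0937]
tcp_rot: [0.002, 0.814, 0.581, 0.004]
force: [0.5, 0.6, 0.6]
width: 0.0877
```

Run:
```python
from h import *
p,d,W=grab("side"); cv2.imwrite("pics/c6.png",cv2.resize(p[230:350,130:290],None,fx=4,fy=4))
p,d,W=grab("scene")
rect("dap",W,reg(W,.625,.243,.06,.061,.067)); rect("bench",W,reg(W,.625,.243,.06,.0155,.0205))
rect("rub",W,reg(W,.477,.084,.06,.043,.049))
rect("sold",W,reg(W,.477,.084,.08,.022,.026))
go(.4773,.0837,.1,70.9)
```

```text
dap 424 [623.9 243.2] [45.  48.1] 72.1 z 62.9
bench 636 [624.4 243.1] [75.1 79. ] 71.5 z 17.8
rub 799 [478.1  84.5] [60.6 62.4] 72.0 z 46.3
sold 419 [474.7  84.9] [ 67.8 100.6] 70.3 z 24.2
pos [0.6265 0.2437 0.0891] t 12.85 w 0.088 turn [ 0.      0.0005 -0.0005] deg 0.3 shift [-1.865 -2.001  0.136]
```

View pics/c6.png

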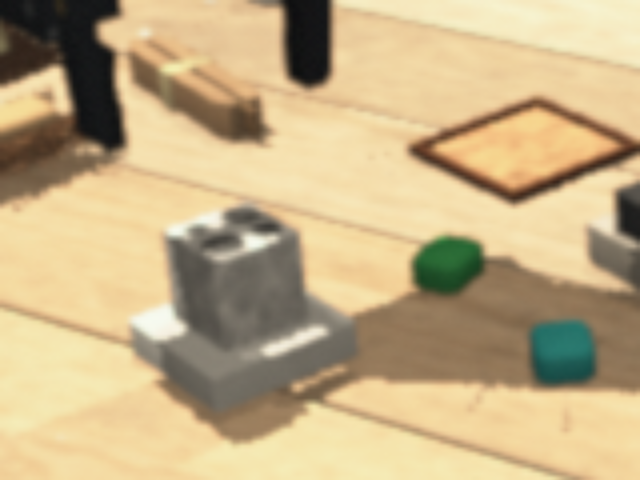

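>>> {"op": "carry_out", "data": {
  "steps": [
    [[0, 0, 0, -0.4, -0.45, 0, 1], [0, 0, 0, -0.9, -0.95, 0, 1], [0, 0, 0, -0.95, -1, 0, 1], [0, 0, 0, -0.95, -1, 0, 1]]
  ]
}}

```text
time: 13.18
eef_pos: [0.5452, 0.1577, 0.0872]
tcp_rot: [0.001, 0.815, 0.579, -0.003]
force: [-0.2, -0.6, -0.4]
width: 0.0881
```

>>> {"op": "carry_out", "data": {
  "steps": [
    [[0, 0, 0, -0.4, -0.45, 0, 1], [0, 0, 0, -0.9, -0.95, 0, 1], [0, 0, 0, -0.9, -1, -0.1, 1], [0, 0, 0, -0.9, -1, -0.1, 1], [0, 0, 0, -0.9, -1, -0.1, 1]]
  ]
}}

```text
time: 13.6
eef_pos: [0.4716, 0.0765, 0.0782]
tcp_rot: [0.0, 0.816, 0.579, -0.004]
force: [0.2, 0.9, 0.4]
width: 0.0882
```

Run:
```python
from h import *
p,d,W=grab("wrist"); cv2.imwrite("pics/d1.png",p)
rect("rub",W,reg(W,.477,.084,.06,.042,.049))
rect("sold",W,reg(W,.477,.084,.08,.022,.026))
go(.4775,.0837,.006,70.9)
```

```text
rub 9303 [478.   83.4] [60.1 60.1] 71.3 z 45.7
sold 4747 [476.   83.3] [67.4 99.4] 70.4 z 23.6
pos [0.4732 0.078  0.0786] t 13.65 w 0.0883 turn [ 0.0007 -0.0008  0.0003] deg 0.4 shift [ 0.054  0.071 -0.908]
```

View pics/d1.png

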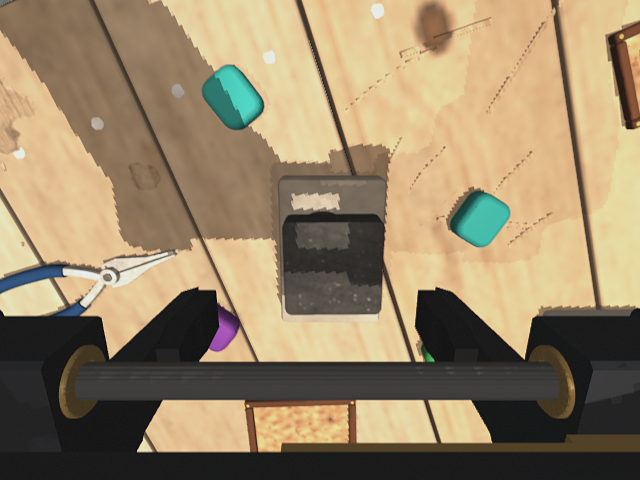

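>>> {"op": "carry_out", "data": {
  "steps": [
    [[0, -0.0008, 0, 0.06, 0.07, 0, 1], [0, -0.0008, 0, 0.06, 0.07, -0.4, 1], [0, -0.0008, 0, 0.06, 0.07, -0.8, 1], [0, -0.0008, 0, 0.06, 0.07, -0.9, 0.7], [0, -0.0008, 0, 0.06, 0.07, -0.9, 0.6]]
  ]
}}

```text
time: 14.07
eef_pos: [0.477, 0.0845, 0.0047]
tcp_rot: [0.001, 0.815, 0.58, -0.003]
force: [0.2, 0.4, 0.3]
width: 0.0768
```

Run:
```python
from h import *
p,d,W=grab("side")
cv2.imwrite("pics/d2.png",cv2.resize(p[200:330,220:380],None,fx=4,fy=4))
for z0 in (.027,.03,.033,.036,.039,.048): rect(str(z0),W,reg(W,.478,.083,.08,z0,z0+.003))
go(.478,.0835,.006,71)
```

```text
0.027 44 [462.3 103.8] [75.3 27. ] 43.1 z 28.6
0.03 56 [462.9  94.3] [93.7 34.8] 60.0 z 31.5
0.033 66 [464.1  93.7] [102.7  33.9] 60.9 z 34.4
0.036 72 [463.5  93.4] [105.   36.7] 62.9 z 37.4
0.039 74 [467.3  90. ] [105.   40.7] 70.9 z 40.2
0.048 46 [473.4  88.9] [105.2  46.1] 79.7 z 49.3
pos [0.478  0.0844 0.0061] t 14.12 w 0.0727 turn [ 0.0008 -0.0002  0.0004] deg 0.3 shift [-0.001 -0.012 -0.001]
```

View pics/d2.png

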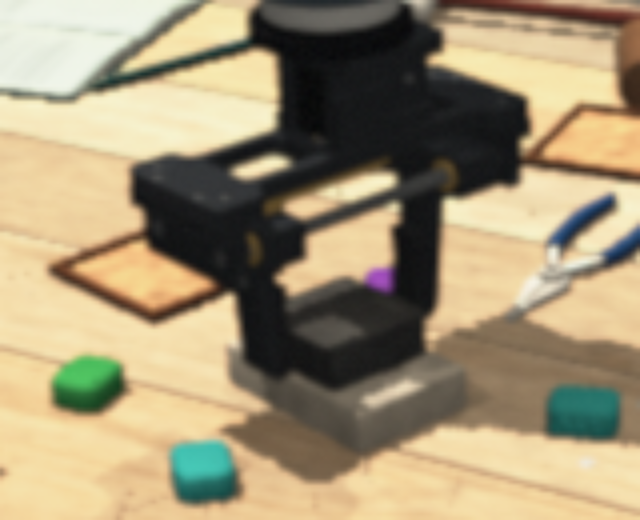

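Tips about 5 mm above the soldering block. Close.

>>> {"op": "carry_out", "data": {
  "steps": [
    [[0, 0, 0, 0, -0.01, 0, 0.5], [0, 0, 0, 0, -0.01, 0, 0.3], [0, 0, 0, 0, -0.01, 0, -1], [0, 0, 0, 0, -0.01, 0, -1], [0, 0, 0, 0, -0.01, 0, -1]]
  ]
}}

```text
time: 14.53
eef_pos: [0.4794, 0.0841, 0.0074]
tcp_rot: [0.002, 0.815, 0.58, -0.001]
force: [-0.4, 0.5, 7.7]
width: 0.0598
```

>>> {"op": "carry_out", "data": {
  "steps": [
    [[0, 0, 0, 0, 0, 0, -1], [0, 0, 0, 0, 0, 0.2, -1], [0, 0, 0, 0, 0, 0.5, -1], [0, 0, 0, 0, 0, 0.65, -1], [0, 0, 0, 0, 0, 0.65, -1]]
  ]
}}

```text
time: 14.95
eef_pos: [0.4811, 0.0844, 0.0617]
tcp_rot: [0.003, 0.815, 0.58, 0.001]
force: [0.4, 0.3, -1.8]
width: 0.0597
```

Run:
```python
from h import *
p,d,W=grab("side")
cv2.imwrite("pics/d3.png",cv2.resize(p[180:330,220:380],None,fx=4,fy=4))
p,d,W=grab("wrist"); cv2.imwrite("pics/d3w.png",p)
rect("sold",W,reg(W,.477,.084,.08,.022,.026))
rect("rub",W,reg(W,.477,.084,.06,.092,.101))
go(.632,.007,.06,72)
```

```text
sold 7312 [447.4  93.6] [67.2 38.5] 70.7 z 23.8
rub 17382 [474.3  85.9] [88.4 50.2] 71.0 z 98.7
pos [0.4794 0.0842 0.0594] t 15.05 w 0.0593 turn [0.0006 0.0003 0.0031] deg 1.2 shift [ 1.907 -0.965  0.007]
```

View pics/d3.png

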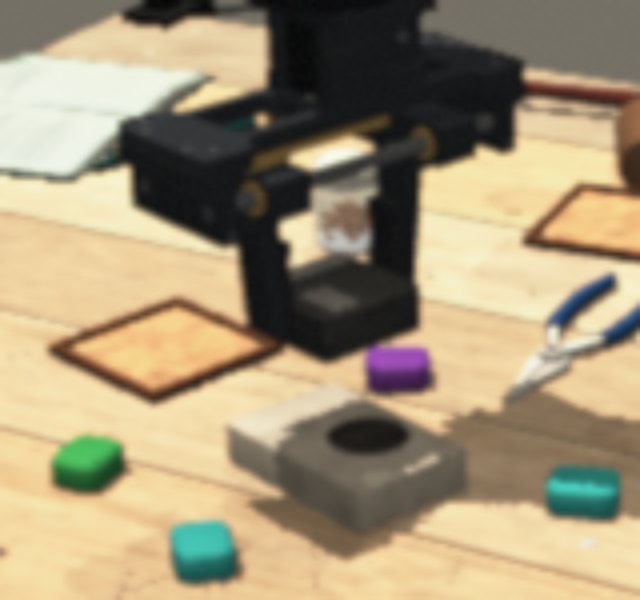

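>>> {"op": "carry_out", "data": {
  "steps": [
    [[0, 0, 0.003, 0.35, -0.17, 0, -1], [0, 0, 0.003, 0.75, -0.35, 0, -1], [0, 0, 0.003, 0.95, -0.48, 0, -1], [0, 0, 0.003, 0.95, -0.48, 0, -1]]
  ]
}}

```text
time: 15.38
eef_pos: [0.5586, 0.0424, 0.0586]
tcp_rot: [0.004, 0.81, 0.586, 0.0]
force: [0.6, -1.0, -0.8]
width: 0.06
```

Run:
```python
from h import *
p,d,W=grab("wrist"); cv2.imwrite("pics/d4w.png",p)
rect("sqrim",W,reg(W,.632,.007,.06,.0055,.0085))
rect("sqfloor",W,reg(W,.632,.007,.06,.0015,.0085))
p,d,W=grab("scene")
rect("sqrim",W,reg(W,.632,.007,.055,.0058,.0085))
cv2.imwrite("pics/d4o.png",cv2.resize(ortho("scene",p,.007,.56,.7,-.07,.08,.0005),None,fx=2,fy=2))
go(.632,.007,.06,72)
```

```text
sqrim 955 [646.8   1.3] [88.9 60.8] 73.2 z 6.6
sqfloor 1492 [ 6.502e+02 -4.000e-01] [88.8 71. ] 75.2 z 6.2
sqrim 132 [631.3   7.2] [89.  90.3] 72.9 z 7.1
pos [0.5543 0.0452 0.058 ] t 15.48 w 0.0596 turn [ 0.0006 -0.0001  0.0003] deg 0.3 shift [ 0.971 -0.478  0.025]
```

View pics/d4w.png

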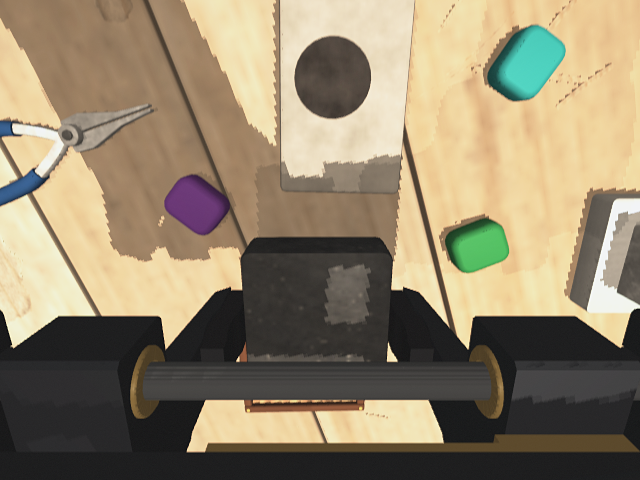

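View pics/d4o.png

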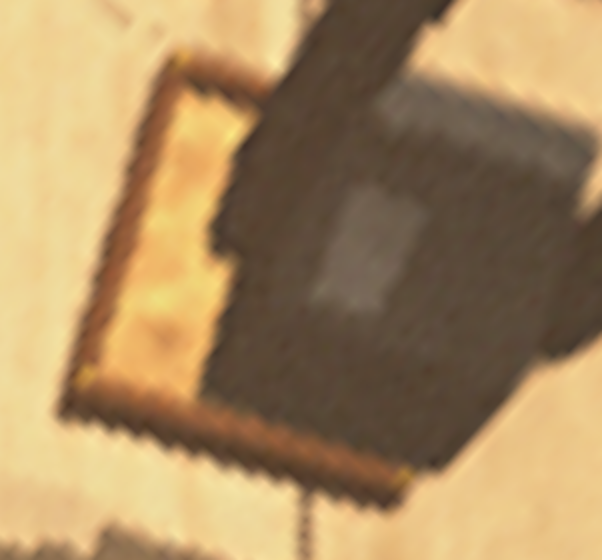

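>>> {"op": "carry_out", "data": {
  "steps": [
    [[0, 0, 0.002, 0.35, -0.17, 0, -1], [0, 0, 0.002, 0.75, -0.35, 0, -1], [0, 0, 0.002, 0.98, -0.47, 0, -1], [0, 0, 0.002, 0.98, -0.47, -0.3, -1], [0, 0, 0.002, 0.98, -0.47, -0.5, -1]]
  ]
}}

```text
time: 15.9
eef_pos: [0.6322, 0.0078, 0.0163]
tcp_rot: [0.001, 0.806, 0.592, -0.002]
force: [-0.8, -0.2, -2.5]
width: 0.0597
```

Run:
```python
from h import *
p,d,W=grab("side"); cv2.imwrite("pics/d5.png",cv2.resize(p[180:300,200:360],None,fx=4,fy=4))
p,d,W=grab("scene"); cv2.imwrite("pics/d5s.png",cv2.resize(p[180:300,220:380],None,fx=4,fy=4))
go(.633,.0075,-.0126,72.7)
```

```text
pos [0.6284 0.0088 0.0143] t 16.0 w 0.0597 turn [ 0.0006 -0.0014  0.0001] deg 0.5 shift [ 0.058 -0.016 -0.336]
```

View pics/d5.png

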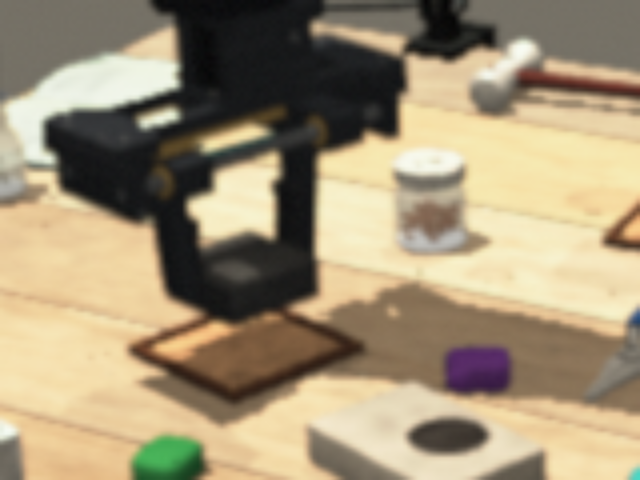

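View pics/d5s.png

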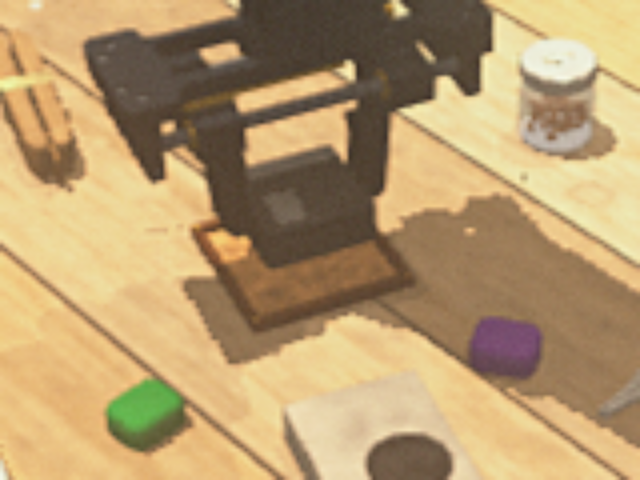

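>>> {"op": "carry_out", "data": {
  "steps": [
    [[0.0006, -0.0014, 0, 0.05, -0.015, -0.15, -1], [0.0006, -0.0014, 0, 0.05, -0.015, -0.26, -1], [0.0006, -0.0014, 0, 0.05, -0.015, -0.31, -1], [0.0006, -0.0014, 0, 0.05, -0.015, -0.32, -1], [0.0006, -0.0014, 0, 0.05, -0.015, -0.32, -1]]
  ]
}}

```text
time: 16.42
eef_pos: [0.6322, 0.008, -0.0111]
tcp_rot: [-0.0, 0.805, 0.593, 0.0]
force: [-0.4, -0.1, -1.5]
width: 0.0597
```

Run:
```python
from h import *
p,d,W=grab("side"); cv2.imwrite("pics/d6.png",cv2.resize(p[200:300,210:340],None,fx=5,fy=5))
p,d,W=grab("scene"); cv2.imwrite("pics/d6s.png",cv2.resize(p[200:280,250:350],None,fx=6,fy=6))
rect("rubtop",W,reg(W,.632,.007,.03,.02,.034))
go(.633,.0075,-.0136,72.7); print(r.read_state()["force"])
```

```text
rubtop 492 [631.6   6.9] [59.2 59.2] 89.4 z 27.9
pos [ 0.6329  0.0078 -0.0106] t 16.52 w 0.0598 turn [-0.      0.0002  0.0001] deg 0.1 shift [ 0.002 -0.004 -0.038]
[ 0.00634062  0.20321743 -0.50366071]
```

View pics/d6.png

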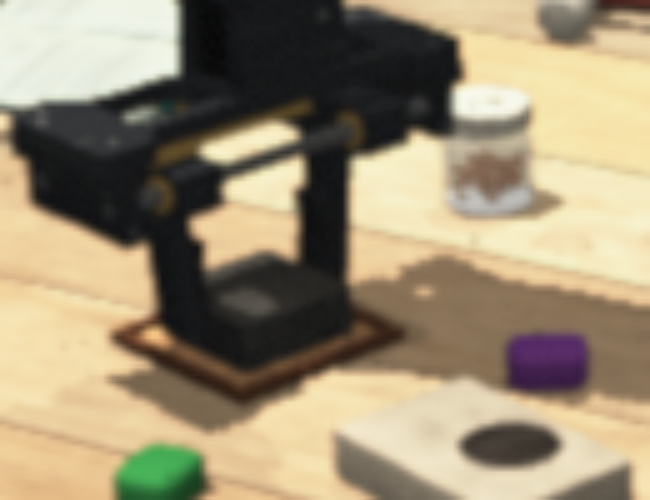

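View pics/d6s.png

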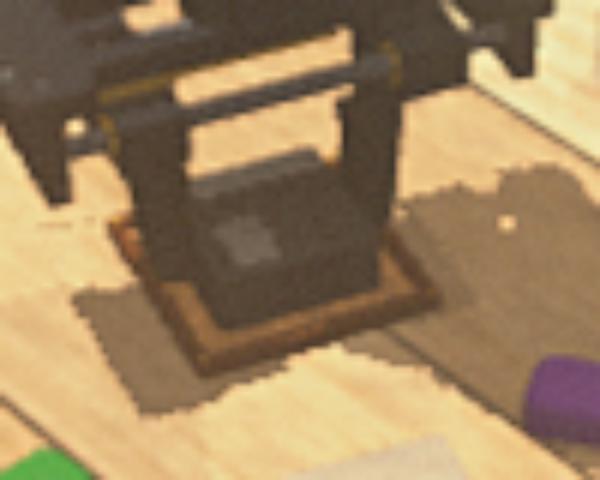

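Centred, about 3 mm above the floor. Lower gently.

>>> {"op": "carry_out", "data": {
  "steps": [
    [[0, 0, 0, 0, 0, -0.015, -1], [0, 0, 0, 0, 0, -0.03, -1], [0, 0, 0, 0, 0, -0.038, -1], [0, 0, 0, 0, 0, -0.038, -1]]
  ]
}}

```text
time: 16.85
eef_pos: [0.633, 0.0078, -0.0134]
tcp_rot: [0.0, 0.806, 0.593, 0.001]
force: [-0.6, -0.1, -0.8]
width: 0.0596
```

>>> {"op": "carry_out", "data": {
  "steps": [
    [[0, 0, 0, 0, 0, -0.008, -1], [0, 0, 0, 0, 0, -0.008, -1], [0, 0, 0, 0, 0, -0.008, 0.45], [0, 0, 0, 0, 0, -0.008, 0.6], [0, 0, 0, 0, 0, -0.008, 0.8]]
  ]
}}

```text
time: 17.27
eef_pos: [0.6332, 0.0078, -0.014]
tcp_rot: [0.0, 0.806, 0.592, 0.001]
force: [0.2, 0.5, 0.6]
width: 0.0752
```

>>> {"op": "carry_out", "data": {
  "steps": [
    [[0, 0, 0, 0, 0, 0, 0.8], [0, 0, 0, 0, 0, 0.3, 1], [0, 0, 0, 0, 0, 0.7, 1], [0, 0, 0, 0, 0, 1, 1], [0, 0, 0, 0, 0, 1, 1]]
  ]
}}

```text
time: 17.68
eef_pos: [0.637, 0.0076, 0.071]
tcp_rot: [0.003, 0.806, 0.592, 0.004]
force: [1.7, -0.3, 0.4]
width: 0.0881
```

Run:
```python
from h import *
p,d,W=grab("side"); cv2.imwrite("pics/d7.png",cv2.resize(p[200:300,210:340],None,fx=5,fy=5))
p,d,W=grab("scene")
rect("rubtop",W,reg(W,.632,.007,.05,.021,.029));rect("sold",W,reg(W,.477,.084,.08,.022,.026))
go(.4758,.0838,.06,70.6)
```

```text
rubtop 569 [631.    8.3] [60.3 63.4] 73.0 z 25.2
sold 1283 [475.5  84.5] [ 68.2 102. ] 71.1 z 24.2
pos [0.634  0.0079 0.0669] t 17.78 w 0.0881 turn [-0.0001  0.0006 -0.0057] deg 2.1 shift [-1.977  0.949 -0.086]
```

View pics/d7.png

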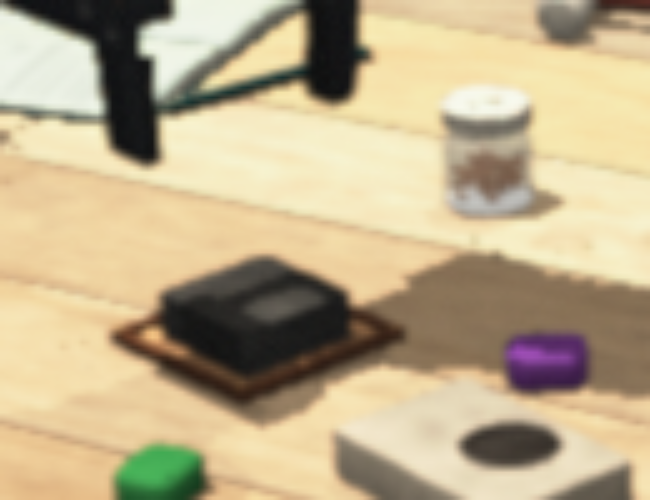

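>>> {"op": "carry_out", "data": {
  "steps": [
    [[0, 0, -0.006, -0.4, 0.2, 0, 1], [0, 0, -0.006, -0.9, 0.4, 0, 1], [0, 0, -0.006, -0.97, 0.47, 0, 1], [0, 0, -0.006, -0.97, 0.47, 0, 1]]
  ]
}}

```text
time: 18.12
eef_pos: [0.5519, 0.0476, 0.0651]
tcp_rot: [-0.001, 0.816, 0.579, -0.001]
force: [0.8, 0.6, -0.6]
width: 0.0881
```

>>> {"op": "carry_out", "data": {
  "steps": [
    [[0, 0, 0, -0.4, 0.2, 0, 1], [0, 0, 0, -0.9, 0.4, 0, 1], [0, 0, 0, -0.93, 0.47, 0, 1], [0, 0, 0, -0.93, 0.47, 0, 1], [0, 0, 0, -0.93, 0.47, 0, 1]]
  ]
}}

```text
time: 18.53
eef_pos: [0.4789, 0.0851, 0.065]
tcp_rot: [-0.001, 0.815, 0.579, -0.0]
force: [0.7, -0.9, 0.3]
width: 0.0876
```

Run:
```python
from h import *
p,d,W=grab("wrist"); cv2.imwrite("pics/e1.png",p)
rect("sold",W,reg(W,.477,.084,.08,.021,.026))
go(.476,.0838,-.0175,70.6)
```

```text
sold 16472 [476.2  83.4] [67.9 99.9] 70.4 z 23.8
pos [0.4796 0.0846 0.0652] t 18.58 w 0.0881 turn [-0.0001 -0.     -0.0002] deg 0.1 shift [-0.045 -0.01  -1.033]
```

View pics/e1.png

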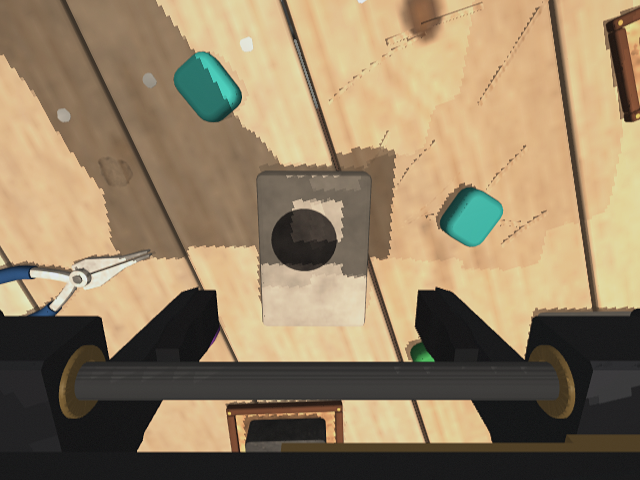

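>>> {"op": "carry_out", "data": {
  "steps": [
    [[0, 0, 0, -0.04, -0.015, -0.3, 1], [0, 0, 0, -0.04, -0.015, -0.7, 1], [0, 0, 0, -0.04, -0.015, -0.95, 1], [0, 0, 0, -0.04, -0.015, -1, 1], [0, 0, 0, -0.04, -0.015, -1, 1]]
  ]
}}

```text
time: 19.0
eef_pos: [0.4769, 0.0822, -0.0159]
tcp_rot: [-0.0, 0.816, 0.578, -0.001]
force: [0.2, -0.1, -0.3]
width: 0.0883
```

Run:
```python
from h import *
p,d,W=grab("side")
cv2.imwrite("pics/e2.png",cv2.resize(p[200:330,220:380],None,fx=4,fy=4))
go(.476,.0838,-.0175,70.6)
```

```text
pos [ 0.4776  0.0825 -0.0149] t 19.05 w 0.0882 turn [-0.      0.      0.0001] deg 0.0 shift [-0.019  0.016 -0.033]
```

View pics/e2.png

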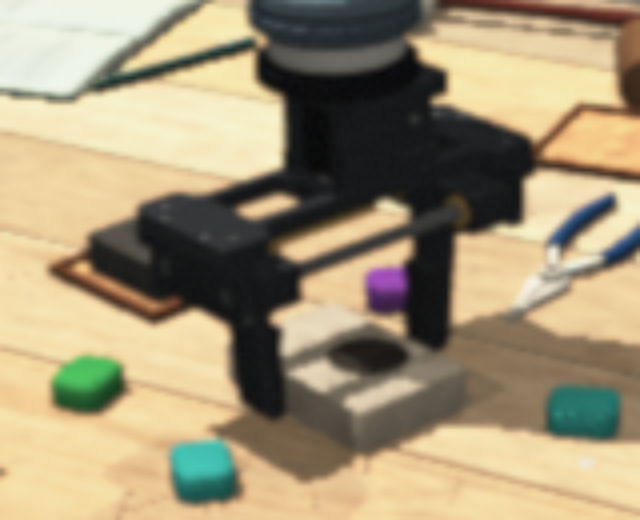

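>>> {"op": "carry_out", "data": {
  "steps": [
    [[0, 0, 0, -0.02, 0.016, -0.02, 1], [0, 0, 0, -0.02, 0.016, -0.03, 0.7], [0, 0, 0, -0.02, 0.016, -0.03, 0.6], [0, 0, 0, -0.02, 0.016, -0.03, -1], [0, 0, 0, -0.02, 0.016, -0.03, -1]]
  ]
}}

```text
time: 19.47
eef_pos: [0.4765, 0.084, -0.0166]
tcp_rot: [0.0, 0.816, 0.578, 0.001]
force: [0.2, 0.2, 4.0]
width: 0.068
```

>>> {"op": "carry_out", "data": {
  "steps": [
    [[0, 0, 0, 0, 0, 0, -1], [0, 0, 0, 0, 0, 0, -1], [0, 0, 0, 0, 0, 0.1, -1], [0, 0, 0, 0, 0, 0.3, -1], [0, 0, 0, 0, 0, 0.3, -1]]
  ]
}}

```text
time: 19.88
eef_pos: [0.4778, 0.0842, 0.0093]
tcp_rot: [0.001, 0.816, 0.578, 0.002]
force: [0.6, 0.8, -1.1]
width: 0.0678
```

Run:
```python
from h import *
p,d,W=grab("side")
cv2.imwrite("pics/e3.png",cv2.resize(p[200:330,220:380],None,fx=4,fy=4))
p,d,W=grab("wrist")
rect("sold",W,reg(W,.477,.084,.07,.045,.05)); q=W[reg(W,.46,.084,.03,.04,.055)]; print(np.linalg.lstsq(np.c_[q[:,:2],np.ones(len(q))],q[:,2],rcond=None)[0])
go(.470,-.262,.06,95.8)
```

```text
sold 30148 [477.3  83.6] [ 96.3 100.3] 70.4 z 48.8
[ 0.00929076 -0.00390158  0.04492152]
pos [0.477  0.0842 0.0078] t 19.98 w 0.0678 turn [-0.0002  0.0004  0.07  ] deg 25.2 shift [-0.087 -4.328  0.652]
```

View pics/e3.png

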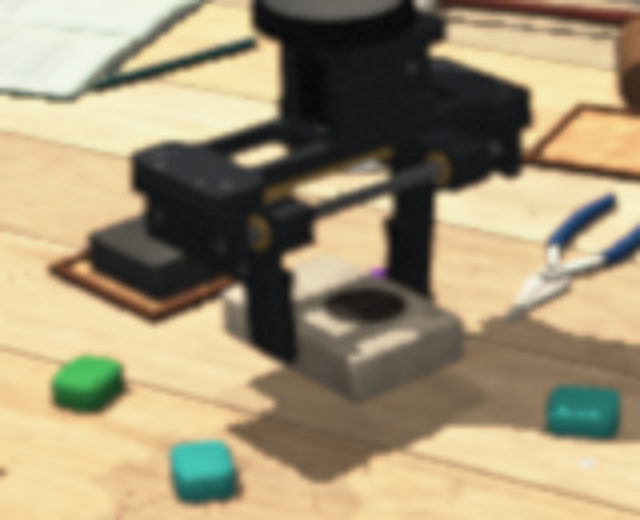

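Run:
```python
from h import *
s=r.read_state(); c=s["eef_pos"]; a=np.radians(70.6)
for n in ("side","scene"):
    p,d,W=grab(n)
    D=W-c; u=D[...,0]*np.cos(a)+D[...,1]*np.sin(a); v=-D[...,0]*np.sin(a)+D[...,1]*np.cos(a)
    for lo,hi in [(-.1,-.075),(-.075,-.055),(.055,.075),(.075,.1)]:
        m=(u>lo)&(u<hi)&(abs(v)<.05)&(D[...,2]>.028)&(D[...,2]<.25)
        print(n,lo,hi,m.sum(),np.percentile(D[m][:,2],[0,2,10]).round(4), u[m].min(),u[m].max(),v[m].min(),v[m].max())
    m=(W[...,0]>.42)&(W[...,0]<.58)&(W[...,1]<-.29)&(W[...,1]>-.42)&(W[...,2]>.015)&(W[...,2]<.1)
    q=W[m]; print("mallet",len(q),q.min(0),q.max(0),np.percentile(q[:,2],99))
    k=q[(q[:,2]>.03)]; print(k.min(0),k.max(0)); print("x<.507,y>-.36 max z",q[(q[:,0]<.515)&(q[:,1]>-.37)][:,2].max() )
    rect("bigrim",W,reg(W,.47,-.262,.075,.0058,.0085)&(W[...,1]>-.325)&(W[...,1]<-.2))
```

```text
side -0.1 -0.075 290 [0.0899 0.0925 0.0989] -0.0961204299680864 -0.07514707839409346 -0.030286112554218807 0.036554532032669666
side -0.075 -0.055 208 [0.0937 0.0974 0.105 ] -0.07497554117063909 -0.0553277228114563 -0.014352897383408053 0.036233670092539916
side 0.055 0.075 276 [0.0863 0.0945 0.0993] 0.0550973585118881 0.07497519510927778 -0.035016654045920914 0.036311220897779314
side 0.075 0.1 709 [0.0903 0.0927 0.0967] 0.07503848322180427 0.09589368013125626 -0.03612020619739843 0.03691957138204379
mallet 413 [ 0.4244576  -0.3918274   0.01501445] [ 0.54912461 -0.29923461  0.04080871] 0.040203717901941674
[ 0.48576209 -0.38568073  0.03003023] [ 0.54242051 -0.29923461  0.04080871]
x<.507,y>-.36 max z 0.04080870899009437
bigrim 180 [ 473.3 -269. ] [129.2 114.7] 6.3 z 7.0
scene -0.1 -0.075 444 [0.0903 0.0926 0.0996] -0.09532765867601932 -0.07533846928958354 -0.0316860040904986 0.037918781878621216
scene -0.075 -0.055 410 [0.0941 0.0981 0.1061] -0.07496757181238296 -0.05511497786068978 -0.034050870528808945 0.03693649608167365
scene 0.055 0.075 415 [0.0937 0.097  0.105 ] 0.05506230770167849 0.07496902279822155 -0.03419636630117737 0.03890324524242732
scene 0.075 0.1 516 [0.09   0.0917 0.104 ] 0.07501514528800596 0.09360076963852264 -0.03403985360846957 0.03749657568882931
mallet 629 [ 0.42057599 -0.39822572  0.0150526 ] [ 0.54503924 -0.30778631  0.04232051] 0.04042875627752896
[ 0.48439701 -0.38726114  0.03000771] [ 0.54243048 -0.30887522  0.04232051]
x<.507,y>-.36 max z 0.04232050701093293
bigrim 314 [ 472.  -269.4] [131.6 110.4] 6.2 z 7.0
```

>>> {"op": "carry_out", "data": {
  "steps": [
    [[0, 0, 0, 0, 0, 0.4, -1], [0, 0, 0, 0, 0, 0.8, -1], [0, 0, 0.015, 0, -0.3, 0.9, -1], [0, 0, 0.03, 0, -0.7, 0.9, -1], [0, 0, 0.03, 0, -0.95, 0.9, -1]]
  ]
}}

```text
time: 20.5
eef_pos: [0.4762, 0.0057, 0.0794]
tcp_rot: [0.001, 0.757, 0.654, 0.001]
force: [-0.0, -0.3, -2.7]
width: 0.0676
```

>>> {"op": "carry_out", "data": {
  "steps": [
    [[0, 0, 0.015, -0.02, -0.4, 0, -1], [0, 0, 0.03, -0.02, -0.8, 0, -1], [0, 0, 0.03, -0.02, -1, 0, -1], [0, 0, 0.03, -0.02, -1, 0, -1]]
  ]
}}

```text
time: 20.83
eef_pos: [0.4737, -0.0792, 0.0789]
tcp_rot: [0.001, 0.694, 0.72, -0.0]
force: [-0.8, 0.2, -2.3]
width: 0.0681
```

>>> {"op": "carry_out", "data": {
  "steps": [
    [[0, 0, 0, -0.02, -0.4, 0, -1], [0, 0, 0.005, -0.02, -0.8, 0, -1], [0, 0, 0.01, -0.02, -1, 0, -1], [0, 0, 0.01, -0.02, -1, 0, -1]]
  ]
}}

```text
time: 21.17
eef_pos: [0.4715, -0.1629, 0.0785]
tcp_rot: [0.001, 0.673, 0.74, -0.001]
force: [-0.6, -0.6, -1.9]
width: 0.0676
```

Run:
```python
from h import *
p,d,W=grab("wrist"); cv2.imwrite("pics/f1.png",p)
rect("bigrim",W,reg(W,.47,-.262,.075,.0058,.0085)&(W[...,1]>-.325)&(W[...,1]<-.2))
p,d,W=grab("scene"); cv2.imwrite("pics/f1s.png",p)
m=(W[...,0]>.42)&(W[...,0]<.58)&(W[...,1]<-.28)&(W[...,1]>-.42)&(W[...,2]>.012)&(W[...,2]<.06)
q=W[m]
for y in np.arange(-.29,-.40,-.01):
    k=q[abs(q[:,1]-y)<.005]; 
    if len(k): print(round(y,2),k[:,0].min().round(3),k[:,0].max().round(3),len(k))
go(.470,-.262,.09,95.8)
```

```text
bigrim 3423 [ 471.8 -270.3] [128.9 108.3] 5.4 z 6.8
-0.31 0.493 0.515 24
-0.32 0.481 0.521 110
-0.33 0.481 0.524 53
-0.34 0.488 0.531 49
-0.35 0.491 0.534 47
-0.36 0.466 0.541 101
-0.37 0.452 0.544 99
-0.38 0.424 0.544 86
-0.39 0.42 0.524 51
-0.4 0.427 0.427 1
pos [ 0.4718 -0.1584  0.0783] t 21.27 w 0.068 turn [ 0.0001 -0.      0.0005] deg 0.2 shift [-0.023 -1.295  0.146]
```

View pics/f1.png

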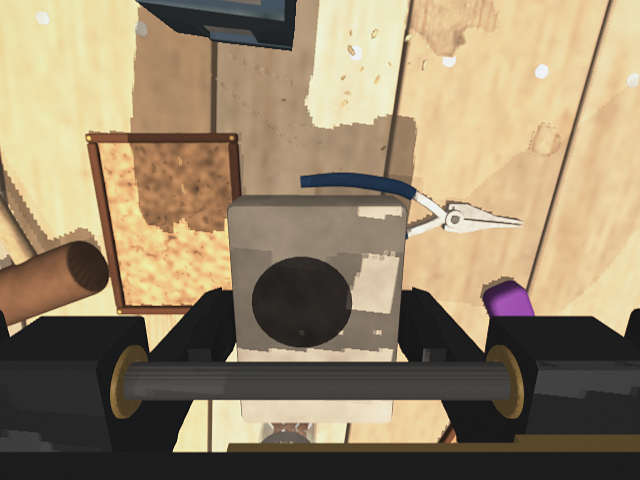

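View pics/f1s.png

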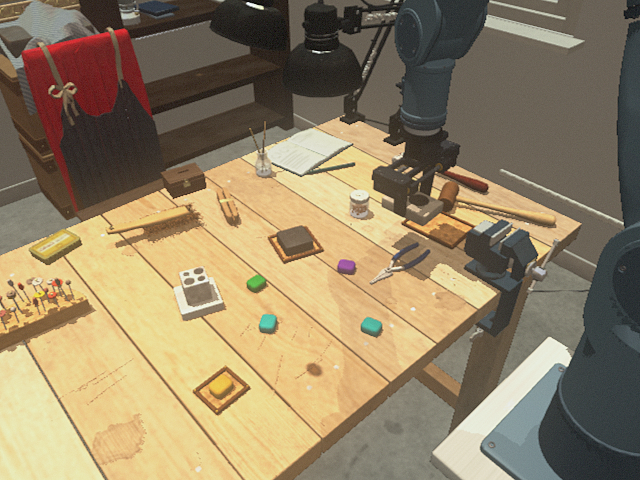

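Run:
```python
from h import *
p=cv2.imread("pics/f1.png")
# arm hasn't moved
o=ortho("wrist",p,.007,.39,.55,-.36,-.2,.00025)
for i in range(0,640,40): 
    cv2.putText(o,"%d"%(550-i/4),(0,i+4),0,.35,(255,0,0),1); cv2.putText(o,"%d"%(-200-i/4),(i-10,10),0,.35,(255,0,0),1)
cv2.imwrite("pics/f1o.png",cv2.resize(o,(590,590)))
p,d,W=grab("wrist")
hsv=cv2.cvtColor(p,cv2.COLOR_BGR2HSV)
# known pixel corners rim outer in image
for uv in [(87,135),(238,136),(121,312)]:
    c=r.calibration("wrist");K=c["camera_matrix"];T=np.linalg.inv(c["camera_from_world"])
    ray=T[:3,:3]@np.linalg.solve(K,[*uv,1]); t=(.007-T[2,3])/ray[2]; print(uv,(T[:3,3]+t*ray).round(4))
```

```text
(87, 135) [ 0.4139 -0.3117  0.007 ]
(238, 136) [ 0.4049 -0.2154  0.007 ]
(121, 312) [ 0.539  -0.2972  0.007 ]
```

View pics/f1o.png

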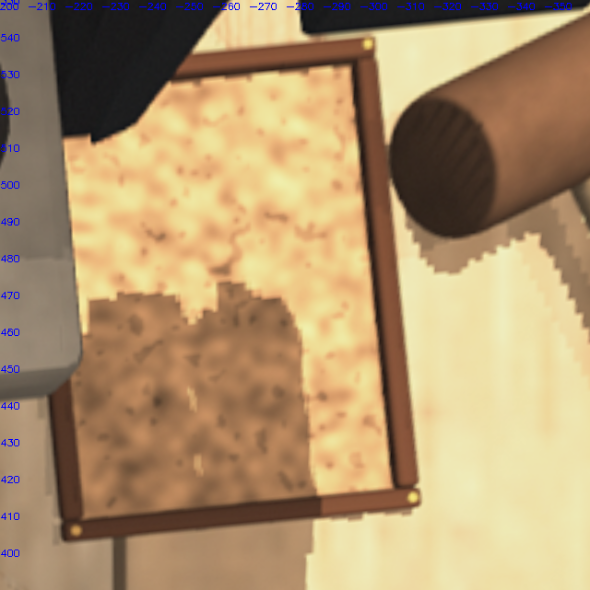

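>>> {"op": "carry_out", "data": {
  "steps": [
    [[0, 0, 0, -0.02, -0.35, 0, -1], [0, 0, 0, -0.04, -0.7, 0, -1], [0, 0, 0, -0.045, -0.95, 0, -1], [0, 0, 0, -0.045, -0.95, 0, -1]]
  ]
}}

```text
time: 21.65
eef_pos: [0.4682, -0.2364, 0.0784]
tcp_rot: [0.001, 0.672, 0.74, -0.001]
force: [-0.8, -0.5, -2.1]
width: 0.0681
```

Run:
```python
from h import *
go(.468,-.257,.015,95.7)
```

```text
pos [ 0.4682 -0.2364  0.0784] t 21.65 w 0.0681 turn [0.0004 0.     0.0005] deg 0.2 shift [-0.003 -0.257 -0.793]
```

>>> {"op": "carry_out", "data": {
  "steps": [
    [[0, 0, 0, 0, -0.25, 0, -1], [0, 0, 0, 0, -0.255, -0.25, -1], [0, 0, 0, 0, -0.255, -0.5, -1], [0, 0, 0, 0, -0.255, -0.65, -1], [0, 0, 0, 0, -0.255, -0.65, -1]]
  ]
}}

```text
time: 22.07
eef_pos: [0.4668, -0.2537, 0.0239]
tcp_rot: [-0.002, 0.671, 0.741, -0.001]
force: [-1.0, 0.1, -2.9]
width: 0.0677
```

Run:
```python
from h import *
p,d,W=grab("side"); cv2.imwrite("pics/f2.png",cv2.resize(p[180:280,320:450],None,fx=5,fy=5))
p,d,W=grab("scene"); cv2.imwrite("pics/f2s.png",cv2.resize(p[170:270,380:510],None,fx=5,fy=5))
p,d,W=grab("wrist"); cv2.imwrite("pics/f2w.png",p)
go(.468,-.257,-.0126,95.7)
```

```text
pos [ 0.4689 -0.256   0.0269] t 22.22 w 0.0675 turn [0.0004 0.0001 0.0003] deg 0.2 shift [-0.011 -0.013 -0.494]
```

View pics/f2.png

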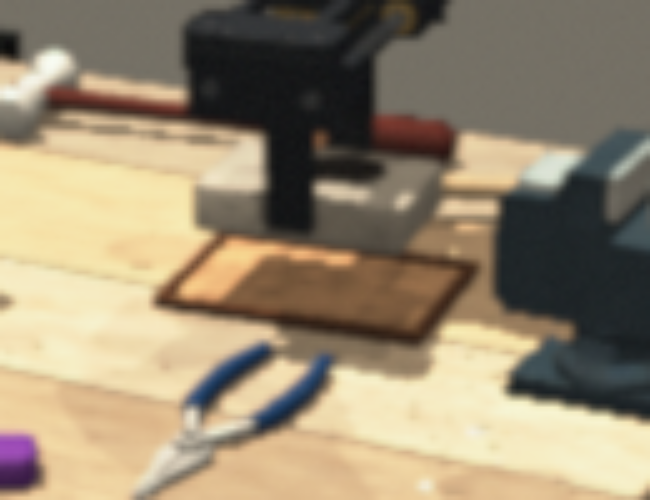

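View pics/f2s.png

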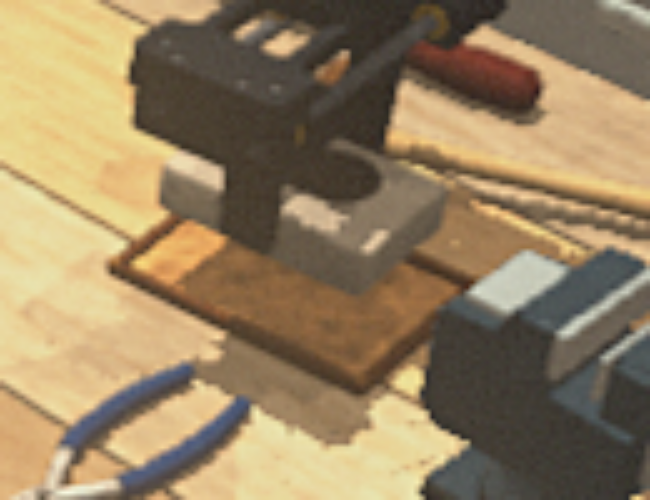

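View pics/f2w.png

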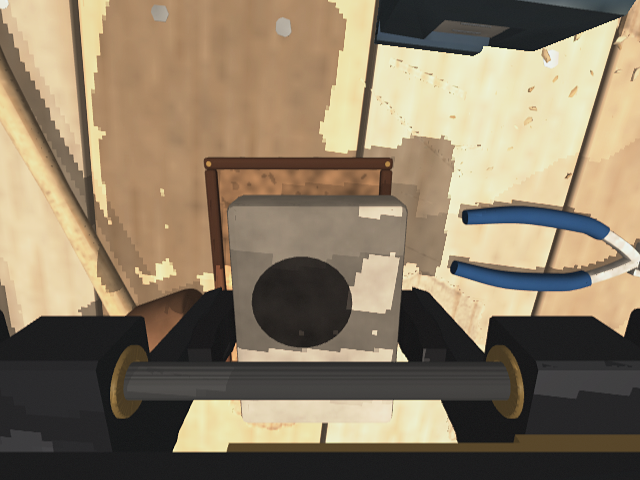

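Run:
```python
from h import *
p,d,W=grab("wrist")
m=np.zeros(d.shape,bool); m[190:285,222:412]=1
k=m&(W[...,2]>.055)
rect("blk",W,k)
q=W[k]; print(np.median(q[:,2]))
(c,s,a)=cv2.minAreaRect((q[:,:2]*1000).astype(np.float32))
b=cv2.boxPoints((c,s,a)); print(b.round(1))
rect("rim",W,reg(W,.47,-.26,.08,.0055,.0085)&(W[...,0]<.46))
b=cv2.boxPoints(cv2.minAreaRect((W[reg(W,.47,-.26,.08,.0055,.0085)&(W[...,0]<.46)][:,:2]*1000).astype(np.float32))); print(b.round(1))
```

```text
blk 15105 [ 435.2 -259.6] [33.  68.4] 5.5 z 67.2
0.0671686306833798
[[ 415.5 -227.1]
 [ 422.  -295.2]
 [ 454.8 -292. ]
 [ 448.3 -223.9]]
rim 3127 [ 429.3 -249.4] [ 48.9 137.6] 5.6 z 6.7
[[ 398.3 -183.3]
 [ 411.6 -320.3]
 [ 460.3 -315.5]
 [ 446.9 -178.6]]
```

>>> {"op": "carry_out", "data": {
  "steps": [
    [[0, 0, 0, -0.01, -0.01, -0.2, -1], [0, 0, 0, -0.01, -0.01, -0.35, -1], [0, 0, 0, -0.01, -0.01, -0.45, -1], [0, 0, 0, -0.01, -0.01, -0.46, -1], [0, 0, 0, -0.01, -0.01, -0.46, -1]]
  ]
}}

```text
time: 22.68
eef_pos: [0.4679, -0.257, -0.0099]
tcp_rot: [0.001, 0.672, 0.741, -0.001]
force: [0.4, -0.7, -1.9]
width: 0.0677
```

Run:
```python
from h import *
p,d,W=grab("side"); cv2.imwrite("pics/f3.png",cv2.resize(p[180:280,320:450],None,fx=5,fy=5))
p,d,W=grab("scene"); cv2.imwrite("pics/f3s.png",cv2.resize(p[170:270,380:510],None,fx=5,fy=5))
go(.4685,-.257,-.0131,95.6); print(r.read_state()["force"])
```

```text
pos [ 0.4686 -0.2573 -0.0092] t 22.78 w 0.0675 turn [0.0005 0.0003 0.0001] deg 0.2 shift [-0.001  0.004 -0.049]
[ 0.35956604  0.27636729 -2.29944281]
```

View pics/f3s.png

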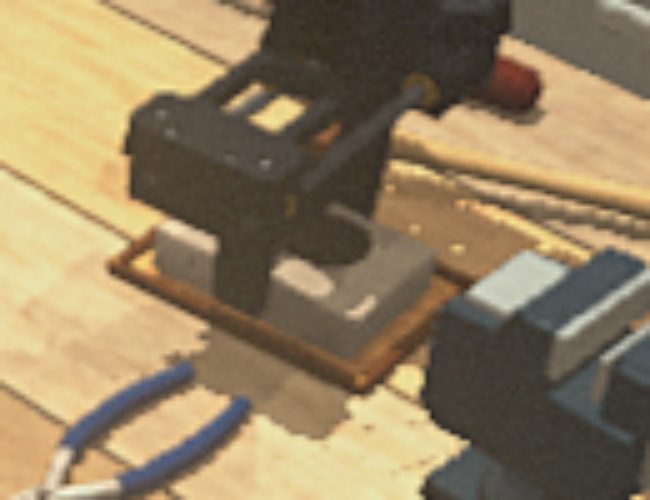

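View pics/f3.png

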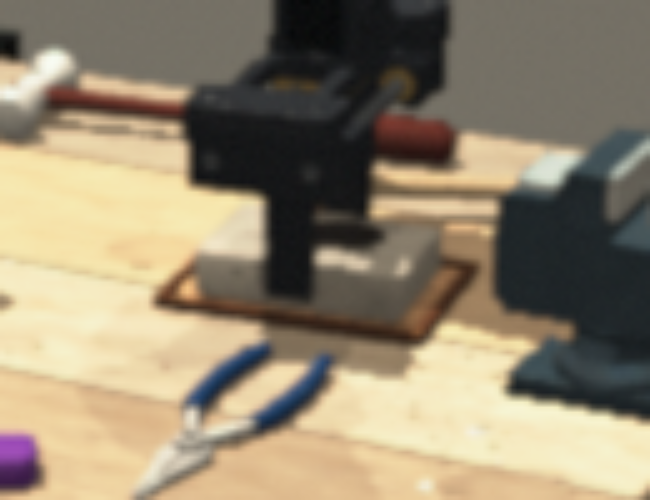

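>>> {"op": "carry_out", "data": {
  "steps": [
    [[0.0004, 0.0003, 0, 0, 0, -0.02, -1], [0.0004, 0.0003, 0, 0, 0, -0.04, -1], [0.0004, 0.0003, 0, 0, 0, -0.05, -1], [0.0004, 0.0003, 0, 0, 0, -0.05, -1]]
  ]
}}

```text
time: 23.12
eef_pos: [0.4685, -0.2574, -0.0133]
tcp_rot: [0.0, 0.672, 0.741, -0.0]
force: [-0.1, -1.0, -3.4]
width: 0.0679
```

>>> {"op": "carry_out", "data": {
  "steps": [
    [[0, 0, 0, 0, 0, -0.006, -1], [0, 0, 0, 0, 0, -0.008, -1], [0, 0, 0, 0, 0, -0.008, -1]]
  ]
}}

```text
time: 23.37
eef_pos: [0.4686, -0.2574, -0.0136]
tcp_rot: [0.0, 0.672, 0.741, -0.0]
force: [-1.1, 1.1, 4.2]
width: 0.0677
```

Contact (+4 N). Release to about 76 mm and lift.

>>> {"op": "carry_out", "data": {
  "steps": [
    [[0, 0, 0, 0, 0, 0, 0.6], [0, 0, 0, 0, 0, 0, 0.7], [0, 0, 0, 0, 0, 0, 0.73], [0, 0, 0, 0, 0, 0, 0.73], [0, 0, 0, 0, 0, 0, 0.73]]
  ]
}}

```text
time: 23.78
eef_pos: [0.4686, -0.2574, -0.0136]
tcp_rot: [0.0, 0.672, 0.741, -0.0]
force: [0.6, 0.5, 0.2]
width: 0.0761
```

>>> {"op": "carry_out", "data": {
  "steps": [
    [[0, 0, 0, 0, 0, 0.2, 0.73], [0, 0, 0, 0, 0, 0.5, 0.73], [0, 0, 0, 0, 0, 0.9, 0.73], [0, 0, 0, 0, 0, 1, 0.73], [0, 0, 0, 0, 0, 1, 0.73]]
  ]
}}

```text
time: 24.2
eef_pos: [0.4705, -0.2583, 0.0687]
tcp_rot: [0.003, 0.672, 0.741, 0.001]
force: [0.5, -0.2, -1.4]
width: 0.0763
```

>>> {"op": "carry_out", "data": {
  "steps": [
    [[0, 0, 0, 0, 0.3, 0.5, 0.73], [0, 0, 0, 0, 0.7, 0.9, 0.73], [0, 0, 0, 0, 1, 1, 0.73], [0, 0, 0, 0, 1, 1, 0.73]]
  ]
}}

```text
time: 24.53
eef_pos: [0.4725, -0.1725, 0.1503]
tcp_rot: [0.003, 0.669, 0.743, 0.003]
force: [0.2, 0.4, -0.2]
width: 0.0763
```

Run:
```python
from h import *
s=r.read_state(); print(s["eef_pos"],s["time"])
p,d,W=grab("wrist"); cv2.imwrite("pics/g1w.png",p)
rect("sold_w",W,reg(W,.47,-.258,.065,.0245,.03)&(W[...,1]>-.3))
p,d,W=grab("scene"); cv2.imwrite("pics/g1s.png",p)
rect("sold",W,reg(W,.47,-.258,.065,.0245,.03)&(W[...,1]>-.3))
rect("dap",W,reg(W,.625,.243,.06,.060,.067)); rect("rub",W,reg(W,.632,.007,.05,.021,.029)); rect("wax",W,reg(W,.432,.32,.03,.014,.03))
rect("jar",W,reg(W,.62,-.17,.05,.045,.06))
```

```text
[ 0.47250337 -0.17251136  0.15028422] 24.5333
sold_w 9501 [ 468.2 -257.9] [99.  67.9] 5.6 z 26.8
sold 877 [ 467.7 -256.4] [100.5  72.1] 5.0 z 27.2
dap 462 [624.  243.3] [44.8 47.9] 71.2 z 62.8
rub 573 [631.1   8.4] [61.2 64.8] 73.7 z 25.1
wax 335 [431.8 321.5] [28.5 33.3] 8.6 z 18.8
jar 206 [ 621.1 -171.5] [43.5 43.3] 86.6 z 51.6
```

View pics/g1w.png

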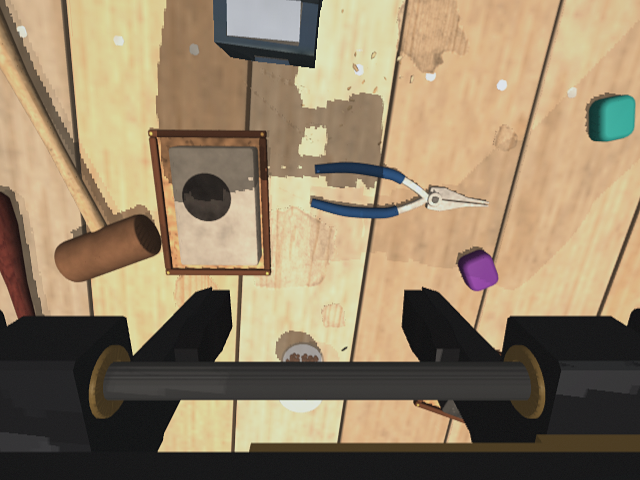

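View pics/g1s.png

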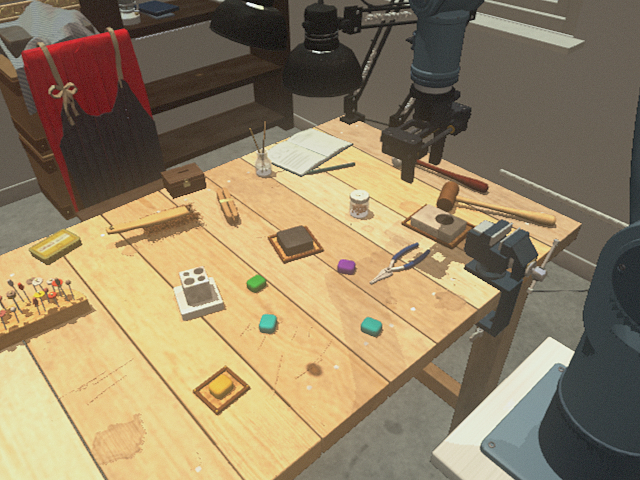

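>>> {"op": "carry_out", "data": {
  "steps": [
    [[0, 0, 0, 0, 0, 0, 0.73], [0, 0, 0, 0, 0, 0, 0.73]]
  ]
}}

```text
time: 24.8
eef_pos: [0.4694, -0.1779, 0.1467]
tcp_rot: [0.001, 0.671, 0.741, -0.0]
force: [-0.8, 1.3, -0.3]
width: 0.0762
```

```bash
python3 -c "
from station import r
print(r.read_state()['qvel']); print(r.job_done())"
```

```text
[ 0.00430622 -0.00220479  0.00237564 -0.00377191  0.00010299  0.00264227
 -0.00286354]
the job is handed in; nothing more can be done
None
```

The pile is apart and all four pieces are in their places, the same way up as before. I handed the job in at about 25 s; no verdict came back.

| Piece | Offset from centre of its place | Height of its top above the bench | Note |
|---|---|---|---|
| Wax lump, smallest tray | about 1 mm | 19 mm | |
| Dapping block, steel bench block | about 1 mm | 63 mm | |
| Rubber block, square tray | about 1–2 mm | 25 mm | |
| Soldering block, large tray | about 4–5 mm | 27 mm | parallel to the tray within about 1° |

- **Heights:** they all match the pieces lying flat, with none on a rim.
- **Soldering block offset:** I placed it slightly off centre on purpose, to keep the finger clear of the mallet beside the tray.
- **Bystanders:** the jar measured within about 2 mm of where it started. The pliers look unmoved in the last picture, but I did not measure them again. The arm was clear of everything when I handed in.

**Disagreement with the description:** the cameras showed the fingertips about 25 mm above the TCP position the robot reports, although the text says the TCP is at the very end of the fingers. My first descent onto the wax therefore stopped too high. From then on I set all heights by the camera-measured tip, and the contact forces and final heights agreed with that.

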